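# Display stand for the sports car

### The arm

A 6-joint arm with a two-finger parallel gripper is mounted at the origin on the work surface. World frame = base frame: x ahead of the robot, y to its left, z up, the work surface at z = 0. Lengths are in m, angles in rad, forces in N, time in s.
With the tool pointing down it reaches from about 0.25 to 0.775 m from the base axis. Payload 4 kg.
Tool frame: the origin (TCP) lies at the very end of the fingers, on their centre line; the grasp point (between the pads) lies 19 mm behind it; z points along the fingers, y is the line along which they close (so a half turn about z gives the same grasp; the last joint's range is limited). The gripper opens to 94 mm and grips with 3 to 60 N. Pads are 16 mm wide; open, the fingers measure 119 mm over their backs; the gripper's body (75 mm by 177 mm) begins 78 mm behind the grasp point.
Start: joints at [1.089, 0.087, 1.371, -0, 1.684, -0.103], TCP at [0.203, 0.511, 0.206] pointing down, gripper open.
Joint ranges: [-3.1, 3.1], [-0.76, 2.03], [0.27, 2.55], [-1.08, 4.22], [0.17, 2.65], [-2.57, 2.57]. Speed limits (rad/s): [2.79, 2.79, 3.14, 3.14, 3.14, 3.14].

### API

Orientations are given as a rotation vector (axis times angle).
In Python, from rig import readout, viewer, order, finder gives the robot as it stands.
- The arm moves only by the tool arm_command, never from a script. Its argument "plan" is a list of rows, each an object of numbers: "x", "y", "z": the shift along the world's x, y, z in cm; "wx", "wy", "wz": the turn, a rotation vector about the world's x, y, z in degrees; "fingers": the finger opening in cm, from 0 to 9.4. A call has 1 to 20 rows; each row shifts and turns the commanded pose from where the row before left it; what a row does not reach is not made up. A row lasts 1/12 s, in which the tool goes at most 41.7 mm and 7.16 degrees, less where a joint would pass 70% of its speed; a pose out of reach is approached as far as the arm can. A call with a gripper value outside its range is refused whole. The fingers move at their own pace and stop on an object; the grip force is fixed at half the most. Time passes only in rows, so rows that do not move let the fingers close. It gives the time, the measured TCP pose, the force, the opening and the grip force at its end, in the units of the state.
- readout.get_state(): the state, without advancing time (a new reading comes with each control period).
- viewer.camera(name): name is "scene" or "top" or "wrist"; returns the picture (480x640x3 uint8, red, green, blue); there is no depth.
- viewer.camera_params(name): a dict with "mtx" (3x3 intrinsics, pixels), "dist_coeffs" ([k1, k2, p1, p2, k3] as OpenCV has them; the pictures are not rectified), "world_to_cam" (4x4, takes a point from world to camera coordinates). Camera axes: x right, y down, z forward; pixel columns grow to the right and rows downward; lengths in m; the calibration is good to about 2 mm. A picture is of the moment at which its call begins: read the wrist's pose just before it. camera_params takes no time and is no camera call; for the wrist camera it gives the pose at the moment of the call.
- order.sign_off(): hands the job in; it is judged then, once.
Trained networks look in the newest picture that a camera, given by its name, has taken for a name from the list of things; names that differ only in an ending like _2 or _b are one class to them, and where a whole thing is asked for, a point or a joint stands for the part that bears it (a point fixed in the world has none). Each returns a list of dicts, best first, with "conf" (0 to 1); they miss things now and then, are a little off and sometimes report something else, mostly with a low value. They report only what shows in the picture. A call takes as long as a camera call. They do not tell look-alikes from the thing itself.
- finder.trace(label, camera): "mask" (480x640 bool, what is visible of it).
- finder.tip_of(label, camera): "centre" ([x, y, z] in m, in the coordinates of the camera as it stood for that picture, good to about 4 mm: a listed point, or the origin of a listed thing).
The state is a dict: "time_s": time; "q": joint angles; "joint_vel": joint speeds; "joint_torque": joint torques, N m; "ee_pos": TCP position; "tool_rot": TCP orientation; "force": force on the tool from outside, world axes, zero at the start; "wrist_torque": the same for the moment, N m; "gripper_width": finger opening in m; "grip_force": force on a finger pad.
Only numpy, scipy, OpenCV 4.12 (cv2) and the standard library are available. Lean on these libraries where they do the work, as an engineer would, in place of code of your own. Each camera call takes 0.05 s, during which the arm holds its last target. There are 200 camera calls.

### The job

Make a little display on the shelf: turn the open eight-sided tin upside down so that it stands mouth-down in the middle of the round cork coaster, and park the low sports car on its wheels in the middle of the tin's upturned base. Set the dimmer lever of the small spotlight to half, that is standing straight up, and leave the other toys and things where they are.

Things in the scene. Friction and masses are not known exactly. Their poses are not given: they have to be found in the camera images.
- tin: Open grey aluminium tin, eight flat sides, short round threaded neck; starts standing mouth-up. 64 mm across flats, 69 mm across corners, eight-sided body 76 mm tall, then the neck, 55 mm in diameter, 12 mm tall: 88 mm in all; about 0.11 kg. Origin: centre of the outside of the base; +z runs to the mouth; +x, +y and the diagonals between them are square to flat sides.
- tin_mouth (a point): Centre of the tin's open mouth, on its axis, 88 mm from the outside of the base. The mouth is 49 mm wide inside, walls 3 mm thick.
- coaster: Round flat cork coaster, 120 mm in diameter, 4 mm thick, fixed to the shelf. Origin: centre of its underside, on the shelf; its top is 4 mm higher.
- car: Small low die-cast metal sports car with a rear wing, 72 mm long, 33 mm wide over the wheels, 21 mm high, about 0.05 kg. Its wheels do not turn; they touch 21 mm ahead of and behind the origin and 13.5 mm to each side. Origin: middle of the car, level with the bottom of the wheels; +x is the nose, +z up.
- lamp: Small display spotlight fixed to the shelf: white base plate 110 x 170 x 22 mm with a short aluminium spot (top about 71 mm up) on its +y half and the dimmer lever on its -y half. Origin: centre of the underside; +z up, the lever swings in the lamp's x-z plane.
- dimmer_pivot (a point): Hinge axis of the dimmer lever, at (0, -50, 20) mm in the lamp's frame; the hinge runs along the lamp's y. The point has the lamp's axes.
- dimmer_tip (a point): Centre of the black ball, 20 mm in diameter, at the end of the dimmer lever, 70 mm from the hinge axis; the lever is a steel rod 8 mm thick.
- dimmer (a joint): Angle of the dimmer lever in rad: 0 leans 0.7 rad (40 degrees) towards the lamp's -x side (off), 0.7 stands straight up (half), 1.4 leans 0.7 rad to the +x side (full). It stays where it is left.
- tow_truck: Toy tow truck, about 104 x 45 x 60 mm, to be left alone. Origin: under its centre.
- bus: Toy school bus, about 135 x 46 x 51 mm, to be left alone. Origin: under its centre.
- tin_lid: Round screw lid of the tin, 61 mm in diameter, 14 mm thick, to be left alone. Origin: centre of its underside.
- cone: Toy traffic cone, 26 mm square foot, 36 mm tall, to be left alone. Origin: centre of its underside.
- key: House key with a wooden fob lying flat, 93 x 24 x 6 mm, to be left alone. Origin: near its middle, underside.
- dish: Small round ceramic dish, 100 mm in diameter, 28 mm high, to be left alone. Origin: centre of its underside.
Mind the look-alikes: they are no part of the job. Leave any purple or yellow look-alike of the lamp alone.

How it is judged:
On the way, in this order (a step that is already met when the one before it is completed fails the run):
1. the tin stands mouth-down on the middle of the coaster, let go (angle between tin's own z axis and vertical above 3 rad and height (world z) of tin between 0.087 and 0.097 m and horizontal distance between tin and coaster below 0.025 m and contact force between the fingers and tin below 0.1 N), for 0.2 s.
2. the sports car stands on its wheels on the middle of the tin's upturned base, let go (angle between tin's own z axis and vertical above 3 rad and height (world z) of tin between 0.087 and 0.097 m and horizontal distance between tin and coaster below 0.025 m and horizontal distance between car and tin below 0.015 m and height (world z) of car between 0.086 and 0.098 m and angle between car's own z axis and vertical below 0.12 rad and contact force between the fingers and car below 0.1 N), for 0.2 s.
At the end, for the whole second after the job is handed in: Tin mouth-down on the coaster, within 25 mm of its centre; car level (7 degrees) on its wheels on the tin's upturned base, within 15 mm of its centre; dimmer lever straight up within 0.12 rad (7 degrees); tin and car let go and at rest; other loose things within 30 mm of their start (angle between tin's own z axis and vertical above 3 rad and height (world z) of tin between 0.087 and 0.097 m and horizontal distance between tin and coaster below 0.025 m and horizontal distance between car and tin below 0.015 m and height (world z) of car between 0.086 and 0.098 m and angle between car's own z axis and vertical below 0.12 rad and value of joint dimmer between 0.58 and 0.82 rad and linear speed of each of tin, car below 0.02 m/s); the robot touches nothing.
It fails at once if the tow truck, bus, tin lid, cone, key or dish is moved by more than 30 mm or tipped over (distance of any of tow_truck, bus, tin_lid, cone, key, dish from where it was at the start of the episode above 0.03 m or angle between any of tow_truck, bus, tin_lid, cone, key, dish's own z axis and vertical above 0.6 rad).
It also fails if it takes over 72 s, if anything falls off the work surface, if the arm or the gripper's body presses on something with over 40 N, if the wrist force passes 120 N, or if a joint passes its speed limit or range.

## Working session

There is one attempt and no reset: what is moved stays moved. The work goes in short steps, Python scripts to look and compute and a tool call to move; the robot and the scene stay as the last step left them, time stands still between calls to the robot, and variables do not carry over. Pictures are saved under pics/ and viewed, at most 12 in all, crops included, and the job is handed in when it is done.

Besides the shell and the picture viewer there is one more tool, called by a JSON object that holds its "method" and its "body". arm_command: Moves the arm, as the interface text tells. Its arguments: {"type":"object","properties":{"plan":{"type":"array","items":{"type":"object","properties":{"x":{"type":"number"},"y":{"type":"number"},"z":{"type":"number"},"wx":{"type":"number"},"wy":{"type":"number"},"wz":{"type":"number"},"fingers":{"type":"number"}}}}},"required":["plan"]}

```bash
mkdir -p pics; cat > h.py <<'E'
import numpy as np, cv2
from rig import readout, viewer, order, finder
def save(cam,name):
    im=viewer.camera(cam); cv2.imwrite('pics/'+name,im[:,:,::-1]); return im
def w(cam,p):
    T=np.array(viewer.camera_params(cam)['world_to_cam']); return (np.linalg.inv(T)@np.append(p,1))[:3]
def tips(cam,labels):
    for l in labels:
        for d in finder.tip_of(l,cam)[:3]:
            if d['conf']>.2: print(cam,l,round(d['conf'],2),np.round(w(cam,d['centre']),3))
def ray(cam,u,v,z):
    c=viewer.camera_params(cam);T=np.array(c['world_to_cam'])
    n=cv2.undistortPoints(np.array([[[u,v]]],float),np.array(c['mtx']),np.array(c['dist_coeffs']))[0,0]
    R=T[:3,:3];o=-R.T@T[:3,3];d=R.T@np.append(n,1);return o+d*(z-o[2])/d[2]
def proj(cam,P):
    c=viewer.camera_params(cam);T=np.array(c['world_to_cam'])
    return cv2.projectPoints(np.array(P,float).reshape(-1,1,3),cv2.Rodrigues(T[:3,:3])[0],T[:3,3],np.array(c['mtx']),np.array(c['dist_coeffs']))[0][:,0]
E
python3 - <<'E'
from h import *
L=['tin','tin_mouth','coaster','car','lamp','dimmer_pivot','dimmer_tip','tow_truck','bus','tin_lid','cone','key','dish']
for c in('top','scene'):
    save(c,c+'0.png'); tips(c,L)
E
```

```text
top tin 0.73 [0.602 0.227 0.004]
top tin 0.61 [ 0.49  -0.285 -0.001]
top tin_mouth 0.9 [ 0.496 -0.285  0.088]
top tin_mouth 0.54 [ 0.601 -0.212 -0.003]
top car 0.88 [0.433 0.236 0.006]
top lamp 0.93 [ 0.255 -0.301  0.002]
top lamp 0.9 [ 0.311  0.357 -0.001]
top lamp 0.61 [ 0.655  0.046 -0.001]
top dimmer_pivot 0.91 [ 0.269 -0.345  0.019]
top dimmer_pivot 0.84 [0.328 0.313 0.021]
top dimmer_pivot 0.66 [0.661 0.004 0.024]
top dimmer_tip 0.62 [0.289 0.291 0.073]
top dimmer_tip 0.6 [ 0.228 -0.363  0.073]
top dimmer_tip 0.52 [ 0.636 -0.012  0.082]
top tow_truck 0.64 [0.643 0.353 0.001]
top tow_truck 0.49 [0.665 0.002 0.024]
top bus 0.61 [ 0.67  -0.33   0.002]
top tin_lid 0.62 [0.376 0.129 0.002]
top cone 0.42 [ 0.603  0.229 -0.001]
top key 0.76 [ 0.599 -0.215 -0.001]
top dish 0.78 [ 0.515  0.433 -0.001]
top dish 0.44 [ 0.654  0.046 -0.   ]
scene tin 0.8 [ 0.5   -0.284 -0.001]
scene tin_mouth 0.92 [ 0.494 -0.285  0.092]
scene coaster 0.72 [ 0.513  0.431 -0.004]
scene coaster 0.67 [0.499 0.001 0.001]
scene coaster 0.43 [ 0.664 -0.338  0.004]
scene car 0.79 [ 0.429  0.233 -0.001]
scene car 0.4 [ 0.641  0.351 -0.001]
scene lamp 0.83 [ 0.647  0.046 -0.004]
scene lamp 0.82 [ 0.308  0.353 -0.002]
scene lamp 0.6 [ 0.256 -0.303  0.003]
scene dimmer_pivot 0.96 [ 0.272 -0.349  0.018]
scene dimmer_pivot 0.92 [ 0.666 -0.005  0.024]
scene dimmer_pivot 0.61 [0.332 0.307 0.02 ]
scene dimmer_tip 0.67 [ 0.633 -0.009  0.084]
scene dimmer_tip 0.62 [ 0.225 -0.362  0.074]
scene dimmer_tip 0.48 [0.288 0.282 0.069]
scene tow_truck 0.62 [0.641 0.355 0.002]
scene bus 0.63 [ 0.663 -0.336  0.004]
scene tin_lid 0.91 [0.375 0.126 0.001]
scene tin_lid 0.42 [0.65  0.046 0.001]
scene cone 0.46 [ 0.606  0.225 -0.003]
scene key 0.76 [ 0.603 -0.219 -0.003]
scene dish 0.97 [ 0.513  0.429 -0.003]
scene dish 0.59 [ 0.501 -0.002  0.001]
```

View pics/top0.png

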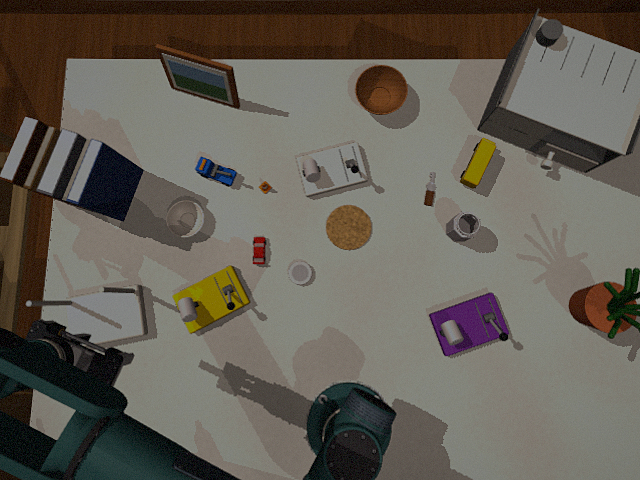

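View pics/scene0.png

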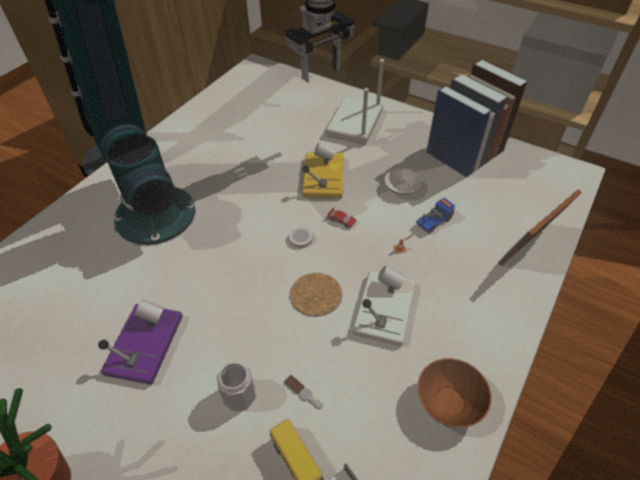

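The pictures match the finder:

| Item | Pixel (top view) | World position |
|---|---|---|
| White lamp | (335,168) | (0.65, 0.046) |
| Coaster | (349,228) | (0.50, 0.0) |
| Tin | (465,226) | (0.495, -0.285) |
| Red car | (260,250) | (0.43, 0.235) |

The purple and yellow lamps are decoys. The plan is to hold the tin with the tool horizontal and roll it 180°. I'll go above it first.

{"method": "arm_command", "body": {"plan": [{"x": 1.2, "y": -3.95, "z": 0.6, "wz": -4.5}, {"x": 1.2, "y": -3.95, "z": 0.5, "wz": -4.5}, {"x": 1.2, "y": -3.95, "z": 0.5, "wz": -4.5}, {"x": 1.2, "y": -3.95, "z": 0.5, "wz": -4.5}, {"x": 1.2, "y": -3.95, "z": 0.5, "wz": -4.5}, {"x": 1.2, "y": -3.95, "z": 0.5, "wz": -4.5}, {"x": 1.2, "y": -3.95, "z": 0.5, "wz": -4.5}, {"x": 1.2, "y": -3.95, "z": 0.5, "wz": -4.5}, {"x": 1.2, "y": -3.95, "z": 0.5, "wz": -4.5}, {"x": 1.2, "y": -3.95, "z": 0.5, "wz": -4.5}, {"x": 1.2, "y": -3.95, "z": 0.5, "wz": -4.5}, {"x": 1.2, "y": -3.95, "z": 0.5, "wz": -4.5}, {"x": 1.2, "y": -3.95, "z": 0.5, "wz": -4.5}, {"x": 1.2, "y": -3.95, "z": 0.5, "wz": -4.5}, {"x": 1.2, "y": -3.95, "z": 0.5, "wz": -4.5}, {"x": 1.2, "y": -3.95, "z": 0.5, "wz": -4.5}, {"x": 1.2, "y": -3.95, "z": 0.5, "wz": -4.5}, {"x": 1.2, "y": -3.95, "z": 0.5, "wz": -4.5}, {"x": 1.2, "y": -3.95, "z": 0.5, "wz": -4.5}, {"x": 1.2, "y": -3.95, "z": 0.5, "wz": -4.5}]}}

```text
invalid input at $.plan[0]: expected keys x, y, z, wx, wy, wz, fingers
```

```bash
python3 - <<'E'
from h import *
s=readout.get_state();print(s['time_s'],np.round(s['q'],3),s['ee_pos']);print(np.round(cv2.Rodrigues(np.array(s['tool_rot']))[0],3))
T=np.linalg.inv(viewer.camera_params('wrist')['world_to_cam']);print(T.round(3))
save('wrist','w1.png');tips('wrist',['tin','tin_mouth'])
E
```

```text
1.4 [ 1.089  0.087  1.371 -0.     1.684 -0.103] [0.20342803 0.51101666 0.20550863]
[[-0.929  0.37   0.   ]
 [ 0.37   0.929  0.   ]
 [-0.     0.    -1.   ]]
[[ 0.37   0.903  0.22   0.14 ]
 [ 0.929 -0.359 -0.087  0.537]
 [ 0.001  0.237 -0.971  0.385]
 [ 0.     0.     0.     1.   ]]
```

View pics/w1.png

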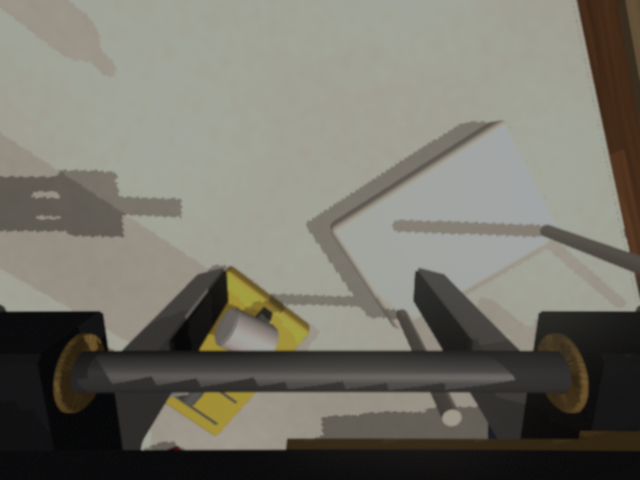

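That wrist view is from the start pose: the arm hasn't moved, because rows need all seven keys. Resending with them filled in.

{"method": "arm_command", "body": {"plan": [{"x": 1.2, "y": -3.95, "z": 0.5, "wx": 0, "wy": 0, "wz": -4.5, "fingers": 9.4}, {"x": 1.2, "y": -3.95, "z": 0.5, "wx": 0, "wy": 0, "wz": -4.5, "fingers": 9.4}, {"x": 1.2, "y": -3.95, "z": 0.5, "wx": 0, "wy": 0, "wz": -4.5, "fingers": 9.4}, {"x": 1.2, "y": -3.95, "z": 0.5, "wx": 0, "wy": 0, "wz": -4.5, "fingers": 9.4}, {"x": 1.2, "y": -3.95, "z": 0.5, "wx": 0, "wy": 0, "wz": -4.5, "fingers": 9.4}, {"x": 1.2, "y": -3.95, "z": 0.5, "wx": 0, "wy": 0, "wz": -4.5, "fingers": 9.4}, {"x": 1.2, "y": -3.95, "z": 0.5, "wx": 0, "wy": 0, "wz": -4.5, "fingers": 9.4}, {"x": 1.2, "y": -3.95, "z": 0.5, "wx": 0, "wy": 0, "wz": -4.5, "fingers": 9.4}, {"x": 1.2, "y": -3.95, "z": 0.5, "wx": 0, "wy": 0, "wz": -4.5, "fingers": 9.4}, {"x": 1.2, "y": -3.95, "z": 0.5, "wx": 0, "wy": 0, "wz": -4.5, "fingers": 9.4}, {"x": 1.2, "y": -3.95, "z": 0.5, "wx": 0, "wy": 0, "wz": -4.5, "fingers": 9.4}, {"x": 1.2, "y": -3.95, "z": 0.5, "wx": 0, "wy": 0, "wz": -4.5, "fingers": 9.4}, {"x": 1.2, "y": -3.95, "z": 0.5, "wx": 0, "wy": 0, "wz": -4.5, "fingers": 9.4}, {"x": 1.2, "y": -3.95, "z": 0.5, "wx": 0, "wy": 0, "wz": -4.5, "fingers": 9.4}, {"x": 1.2, "y": -3.95, "z": 0.5, "wx": 0, "wy": 0, "wz": -4.5, "fingers": 9.4}, {"x": 1.2, "y": -3.95, "z": 0.5, "wx": 0, "wy": 0, "wz": -4.5, "fingers": 9.4}, {"x": 1.2, "y": -3.95, "z": 0.5, "wx": 0, "wy": 0, "wz": -4.5, "fingers": 9.4}, {"x": 1.2, "y": -3.95, "z": 0.5, "wx": 0, "wy": 0, "wz": -4.5, "fingers": 9.4}, {"x": 1.2, "y": -3.95, "z": 0.5, "wx": 0, "wy": 0, "wz": -4.5, "fingers": 9.4}, {"x": 1.2, "y": -3.95, "z": 0.5, "wx": 0, "wy": 0, "wz": -4.5, "fingers": 9.4}]}}

```text
time_s: 3.22
ee_pos: [0.4435, -0.2812, 0.3058]
tool_rot: [2.604, 1.757, 0.001]
force: [0.7, 1.0, -0.2]
gripper_width: 0.0943
grip_force: 0.0
```

```bash
python3 - <<'E'
from h import *
s=readout.get_state();print(s['time_s'],np.round(s['q'],3),s['ee_pos']);print(np.round(cv2.Rodrigues(np.array(s['tool_rot']))[0],3))
im=save('wrist','w2.png');tips('wrist',['tin','tin_mouth'])
u,v=proj('wrist',[[.495,-.285,.076]])[0].astype(int);print(u,v)
a,b=max(v-80,0),max(u-100,0)
cv2.imwrite('pics/w2c.png',cv2.resize(im[a:a+160,b:b+200,::-1],None,fx=4,fy=4,interpolation=2)[:600,:800]);print(a,b)
E
```

```text
3.2167 [-0.673  0.033  1.23   0.     1.877 -0.29 ] [ 0.44349457 -0.28117059  0.30582233]
[[ 0.374  0.927  0.001]
 [ 0.927 -0.374 -0.   ]
 [ 0.     0.001 -1.   ]]
wrist tin 0.85 [ 0.497 -0.288 -0.001]
wrist tin_mouth 0.95 [ 0.495 -0.285  0.09 ]
366 196
116 266
```

View pics/w2c.png

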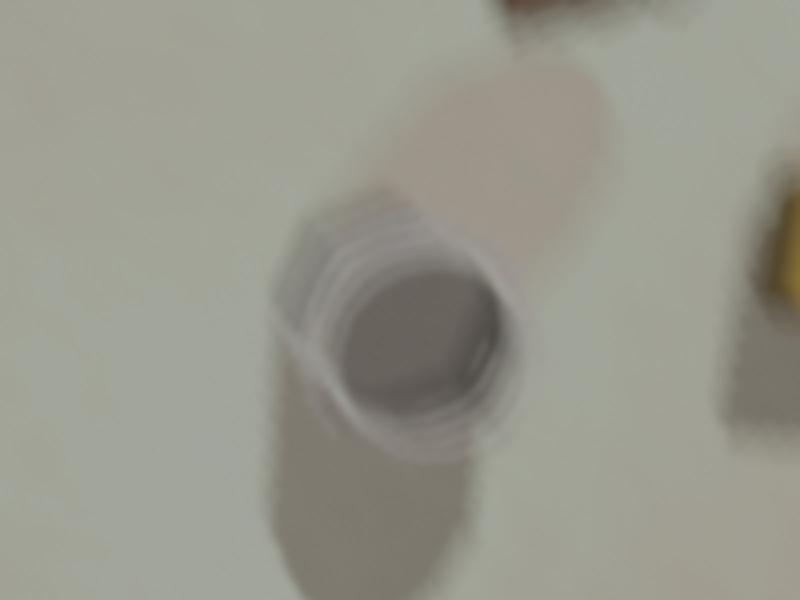

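```bash
python3 - <<'E'
from h import *
f=lambda p,z:ray('wrist',266+p[0]/4,116+p[1]/4,z)
for a,b,z in[((275,310),(350,410),.076),((445,220),(520,305),.076),((275,295),(308,222),.0),((308,222),(390,185),0)]:
    A,B=f(a,z),f(b,z);d=B-A;print(A.round(3),B.round(3),np.degrees(np.arctan2(d[1],d[0])).round(1),np.linalg.norm(d).round(4))
import sys
E
```

```text
[ 0.465 -0.269  0.076] [ 0.474 -0.302  0.076] -74.7 0.0344
[ 0.515 -0.264  0.076] [ 0.526 -0.292  0.076] -69.0 0.0309
[ 0.465 -0.274  0.   ] [ 0.483 -0.257  0.   ] 44.2 0.0252
[ 0.483 -0.257  0.   ] [ 0.511 -0.255  0.   ] 2.3 0.028
```

```bash
cat >> h.py <<'E'
def fit(cam,m,parts,p0,yaws,r=(-.006,-.003,0,.003,.006)):
    out=[]
    for yaw in yaws:
        best=(0,)
        c,s=np.cos(yaw),np.sin(yaw)
        for dx in r:
            for dy in r:
                im=np.zeros(m.shape,np.uint8)
                for P in parts:
                    Q=P.copy();Q[:,0]=c*P[:,0]-s*P[:,1]+p0[0]+dx;Q[:,1]=s*P[:,0]+c*P[:,1]+p0[1]+dy
                    h=cv2.convexHull((proj(cam,Q)*16).astype(np.int32));cv2.fillConvexPoly(im,h,1,shift=4)
                i=(im>0);iou=(i&m).sum()/(i|m).sum()
                best=max(best,(round(iou,4),round(np.degrees(yaw),1),round(p0[0]+dx,4),round(p0[1]+dy,4)))
        out.append(best)
    return out
def ring(n,R,z,a0=0): 
    a=a0+np.arange(n)*2*np.pi/n;return np.c_[R*np.cos(a),R*np.sin(a),np.full(n,z)]
E
python3 - <<'E'
from h import *
viewer.camera('wrist')
d=finder.trace('tin','wrist')[0];m=np.array(d['mask']);print(d['conf'],m.sum())
parts=[np.r_[ring(8,.0346,0,np.pi/8),ring(8,.0346,.076,np.pi/8)],np.r_[ring(24,.0275,.07),ring(24,.0275,.088)]]
for o in fit('wrist',m,parts,(.496,-.286),np.radians(np.arange(0,45,5))):print(o)
E
```

```text
0.86 3173
(np.float64(0.9628), np.float64(0.0), 0.496, -0.283)
(np.float64(0.9567), np.float64(5.0), 0.496, -0.283)
(np.float64(0.942), np.float64(10.0), 0.496, -0.283)
(np.float64(0.9305), np.float64(15.0), 0.496, -0.283)
(np.float64(0.9266), np.float64(20.0), 0.496, -0.283)
(np.float64(0.9283), np.float64(25.0), 0.496, -0.283)
(np.float64(0.9359), np.float64(30.0), 0.496, -0.283)
(np.float64(0.9474), np.float64(35.0), 0.496, -0.283)
(np.float64(0.9613), np.float64(40.0), 0.496, -0.283)
```

The silhouette fit puts the tin at (0.496, -0.283) with yaw about 0. Next I'll turn the tool horizontal, pointing +y, while high above it.

{"method": "arm_command", "body": {"plan": [{"x": 1.3, "y": 0.4, "z": 0, "wx": 0, "wy": 0, "wz": 5.5, "fingers": 9.4}, {"x": 1.3, "y": 0.4, "z": 0, "wx": 0, "wy": 0, "wz": 5.5, "fingers": 9.4}, {"x": 1.3, "y": 0.4, "z": 0, "wx": 0, "wy": 0, "wz": 5.5, "fingers": 9.4}, {"x": 1.3, "y": 0.4, "z": 0, "wx": 0, "wy": 0, "wz": 5.5, "fingers": 9.4}, {"x": 0, "y": 0, "z": 0, "wx": 7, "wy": 0, "wz": 0, "fingers": 9.4}, {"x": 0, "y": 0, "z": 0, "wx": 7, "wy": 0, "wz": 0, "fingers": 9.4}, {"x": 0, "y": 0, "z": 0, "wx": 7, "wy": 0, "wz": 0, "fingers": 9.4}, {"x": 0, "y": 0, "z": 0, "wx": 7, "wy": 0, "wz": 0, "fingers": 9.4}, {"x": 0, "y": 0, "z": 0, "wx": 7, "wy": 0, "wz": 0, "fingers": 9.4}, {"x": 0, "y": 0, "z": 0, "wx": 7, "wy": 0, "wz": 0, "fingers": 9.4}, {"x": 0, "y": 0, "z": 0, "wx": 7, "wy": 0, "wz": 0, "fingers": 9.4}, {"x": 0, "y": 0, "z": 0, "wx": 7, "wy": 0, "wz": 0, "fingers": 9.4}, {"x": 0, "y": 0, "z": 0, "wx": 7, "wy": 0, "wz": 0, "fingers": 9.4}, {"x": 0, "y": 0, "z": 0, "wx": 7, "wy": 0, "wz": 0, "fingers": 9.4}, {"x": 0, "y": 0, "z": 0, "wx": 7, "wy": 0, "wz": 0, "fingers": 9.4}, {"x": 0, "y": 0, "z": 0, "wx": 7, "wy": 0, "wz": 0, "fingers": 9.4}, {"x": 0, "y": 0, "z": 0, "wx": 6, "wy": 0, "wz": 0, "fingers": 9.4}, {"x": 0, "y": 0, "z": 0, "wx": 0, "wy": 0, "wz": 0, "fingers": 9.4}]}}

```text
time_s: 4.97
ee_pos: [0.4954, -0.2615, 0.3012]
tool_rot: [-1.201, -1.198, -1.212]
force: [0.4, -0.3, -1.5]
gripper_width: 0.0937
grip_force: 0.0
```

```bash
python3 - <<'E'
from h import *
s=readout.get_state();print(s['time_s'],np.round(s['q'],3),s['ee_pos']);print(np.round(cv2.Rodrigues(np.array(s['tool_rot']))[0],3))
save('scene','s1.png')
E
```

```text
4.9667 [-0.962  0.76   0.976  1.36   2.518 -0.264] [ 0.49542337 -0.26152268  0.30119277]
[[ 0.003  1.    -0.001]
 [-0.012  0.001  1.   ]
 [ 1.    -0.003  0.012]]
```

View pics/s1.png

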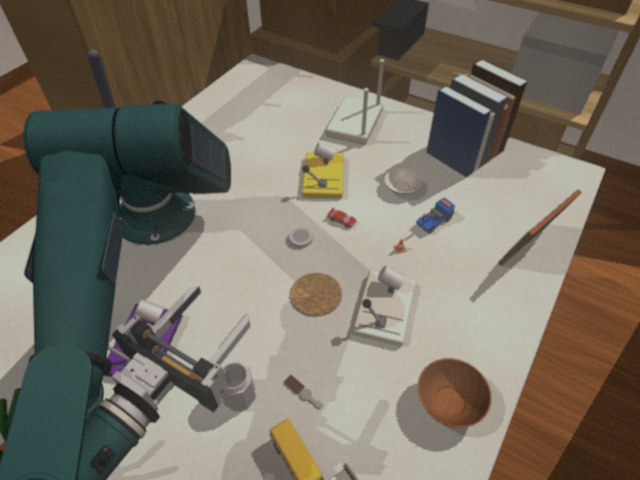

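The horizontal pose is reachable: the gripper hangs beside and above the tin at (235,385). j6 is too near 0 here to roll 180°, though. I'll fit a kinematic model and look for tool azimuths where grasp and flipped placement both fit the joint ranges.

```bash
cat > kin.py <<'E'
import numpy as np
from scipy.optimize import least_squares
from scipy.spatial.transform import Rotation as R
D=[([1.089,.087,1.371,0,1.684,-.103],[.20343,.51102,.20551],[[-.929,.37,0],[.37,.929,0],[0,0,-1]]),
([-.673,.033,1.23,0,1.877,-.29],[.4435,-.28117,.30582],[[.374,.927,0],[.927,-.374,0],[0,0,-1]]),
([-.962,.76,.976,1.36,2.518,-.264],[.49542,-.26152,.30119],[[.003,1,-.001],[-.012,.001,1],[1,-.003,.012]])]
def fk(q,p,full=False):
    a1,h,L1,a3,L2,d6=p
    r=lambda ax,t:R.from_rotvec(t*np.array(ax,float))
    A=r([0,0,1],q[0]);B=A*r([0,1,0],q[1]);C=B*r([0,1,0],q[2]);E=C*r([0,0,1],q[3])*r([0,1,0],q[4]);F=E*r([0,0,1],q[5])
    el=A.apply([a1,0,0])+[0,0,h]+B.apply([0,0,L1])
    w=el+C.apply([a3,0,L2])
    return w+F.apply([0,0,d6]),F.as_matrix()@np.array([[0,-1,0],[1,0,0],[0,0,1.]]) if 0 else F.as_matrix(),el,w
E
python3 - <<'E'
from kin import *
f=lambda p:np.concatenate([fk(q,p)[0]-x for q,x,_ in D])
for p0 in([.05,.35,.4,0,.4,.25],[.15,.45,.45,.03,.45,.3]):
    s=least_squares(f,p0);print(s.x.round(4),abs(s.fun).max())
for q,x,M in D:
    F=fk(q,s.x)[1];print((F.T@np.array(M)).round(2).tolist())
E
```

```text
[-0.1167  0.1377  0.6261  0.1969  0.587   0.4397] 0.04816118369945188
[-0.1167  0.1377  0.6261  0.1969  0.587   0.4397] 0.04816118336614206
[[-0.0, -1.0, -0.0], [1.0, -0.0, -0.0], [0.0, -0.0, 1.0]]
[[-0.0, -1.0, 0.0], [1.0, -0.0, 0.0], [-0.0, 0.0, 1.0]]
[[-0.0, -1.0, 0.0], [1.0, -0.0, -0.0], [0.0, -0.0, 1.0]]
```

```bash
cat >> kin.py <<'E'
def fk(q,p):
    a1,h,L1,a3,L2,d6,y1,y5,x6=p
    r=lambda ax,t:R.from_rotvec(t*np.array(ax,float))
    A=r([0,0,1],q[0]);B=A*r([0,1,0],q[1]);C=B*r([0,1,0],q[2]);E=C*r([0,0,1],q[3])*r([0,1,0],q[4]);F=E*r([0,0,1],q[5])
    el=A.apply([a1,y1,0])+[0,0,h]+B.apply([0,0,L1])
    w=el+C.apply([a3,0,L2])
    return w+E.apply([x6,y5,0])+F.apply([0,0,d6]),F.as_matrix()@np.array([[0,-1,0],[1,0,0],[0,0,1.]]),el,w
E
python3 - <<'E'
from kin import *
mask_sets={'y1':[1,1,1,1,1,1,1,0,0],'y5':[1,1,1,1,1,1,0,1,0],'y1y5 noa3':[1,1,1,0,1,1,1,1,0],'y1 x6 noa3':[1,1,1,0,1,1,1,0,1],'y5 x6 noa3':[1,1,1,0,1,1,0,1,1],'y1 only':[0,1,1,0,1,1,1,0,0],'y5 only':[0,1,1,0,1,1,0,1,0],'y1 a1':[1,1,1,0,1,1,1,0,0],'y5 a1':[1,1,1,0,1,1,0,1,0]}
for k,m in mask_sets.items():
    m=np.array(m,bool);p0=np.array([.0,.35,.4,0,.4,.25,0,0,0])
    def f(v):
        p=np.zeros(9);p[m]=v
        return np.concatenate([fk(q,p)[0]-x for q,x,_ in D])
    s=least_squares(f,p0[m]);p=np.zeros(9);p[m]=s.x;print(k,p.round(3),abs(s.fun).max().round(4))
E
```

```text
y1 [0.001 0.152 0.447 0.099 0.5   0.351 0.057 0.    0.   ] 0.0002
y5 [-0.191  0.151  0.597  0.225  0.658  0.413  0.     0.053  0.   ] 0.0225
y1y5 noa3 [ 0.027  0.118  0.371  0.     0.499  0.337  0.066 -0.009  0.   ] 0.0069
y1 x6 noa3 [ 0.014  0.113  0.371  0.     0.498  0.331  0.057  0.    -0.013] 0.0069
y5 x6 noa3 [-0.066  0.08   0.371  0.     0.498  0.298  0.     0.057 -0.094] 0.0069
y1 only [0.    0.111 0.378 0.    0.526 0.343 0.058 0.    0.   ] 0.0079
y5 only [0.    0.079 0.409 0.    0.524 0.359 0.    0.043 0.   ] 0.0355
y1 a1 [-0.004  0.11   0.38   0.     0.53   0.344  0.058  0.     0.   ] 0.0079
y5 a1 [-0.207  0.053  0.449  0.     0.732  0.403  0.     0.052  0.   ] 0.0263
```

```bash
cat >> kin.py <<'E'
P=np.array([.001,.152,.447,.099,.5,.351,.057,0,0])
LO=np.array([-3.1,-.76,.27,-1.08,.17,-2.57]);HI=np.array([3.1,2.03,2.55,4.22,2.65,2.57])
def tool(phi,e,sgn):
    z=np.array([np.cos(phi)*np.cos(e),np.sin(phi)*np.cos(e),np.sin(e)])
    x=np.array([-np.cos(phi)*np.sin(e),-np.sin(phi)*np.sin(e),np.cos(e)])*sgn
    return np.c_[x,np.cross(z,x),z]
SEEDS=[[0,.5,1.2,a,b,c] for a in(0.,1.5,3.) for b in (.8,2.) for c in(-1.8,0.,1.8)]
def ik(pos,M,seeds=SEEDS):
    best=None
    def f(q):
        x,F,_,_=fk(q,P);return np.r_[10*(x-pos),(F-M).ravel()]
    for s in seeds:
        s=np.array(s,float)
        if seeds is SEEDS: s[0]=np.arctan2(pos[1],pos[0])
        r=least_squares(f,np.clip(s,LO+.01,HI-.01),bounds=(LO,HI))
        if r.cost<1e-7: return r.x
    return None
E
python3 - <<'E'
from kin import *
for name,c,z in(('tin',(.496,-.283),.046),('coast',(.5,0),.046)):
  for ph in (range(-135,136,45) if name=='tin' else range(-90,121,30)):
    for sg in(1,-1):
      M=tool(np.radians(ph),0,sg);q=ik(np.r_[c,z]+.019*M[:,2],M)
      if q is not None: print(name,ph,sg,q.round(2),'wrist',fk(q,P)[3].round(2))
E
```

```text
tin -45 1 [-0.4   0.46  2.37  3.55  1.28 -1.69] wrist [ 0.26 -0.05  0.05]
tin -45 -1 [-0.4   0.46  2.37  3.55  1.28  1.45] wrist [ 0.26 -0.05  0.05]
tin 0 1 [-1.22  0.5   2.24  1.89  1.43 -1.19] wrist [ 0.16 -0.28  0.05]
tin 0 -1 [-1.22  0.5   2.24  1.89  1.43  1.96] wrist [ 0.16 -0.28  0.05]
tin 45 1 [-1.2   0.75  1.63  1.26  1.85 -0.86] wrist [ 0.26 -0.52  0.05]
tin 45 -1 [-1.2   0.75  1.63  1.26  1.85  2.28] wrist [ 0.26 -0.52  0.05]
tin 90 1 [-0.96  1.07  0.99  0.98  2.38 -0.75] wrist [ 0.5  -0.61  0.05]
tin 90 -1 [-0.96  1.07  0.99  0.98  2.38  2.39] wrist [ 0.5  -0.61  0.05]
coast -30 1 [ 0.45  0.46  2.36  4.14  1.39 -1.84] wrist [0.21 0.17 0.05]
coast -30 -1 [0.45 0.46 2.36 4.14 1.39 1.3 ] wrist [0.21 0.17 0.05]
coast 30 1 [-0.88  0.46  2.36  1.73  1.52 -1.26] wrist [ 0.21 -0.17  0.05]
coast 30 -1 [-0.88  0.46  2.36  1.73  1.52  1.89] wrist [ 0.21 -0.17  0.05]
coast 60 1 [-0.84  0.6   1.98  1.3   1.74 -1.03] wrist [ 0.33 -0.29  0.05]
coast 60 -1 [-0.84  0.6   1.98  1.3   1.74  2.11] wrist [ 0.33 -0.29  0.05]
coast 90 1 [-0.68  0.78  1.58  1.05  2.03 -0.91] wrist [ 0.5  -0.33  0.05]
coast 90 -1 [-0.68  0.78  1.58  1.05  2.03  2.23] wrist [ 0.5  -0.33  0.05]
coast 120 1 [-0.49  0.96  1.21  0.84  2.34 -0.91] wrist [ 0.67 -0.29  0.05]
coast 120 -1 [-0.49  0.96  1.21  0.84  2.34  2.23] wrist [ 0.67 -0.29  0.05]
```

Tool pointing +y works for the grasp (j6≈-0.75) and for the flipped placement (j6≈2.2). I'll tilt the tool 10° down so the wrist clears the shelf, then descend over the tin.

{"method": "arm_command", "body": {"plan": [{"x": 0, "y": -0.15, "z": 0, "wx": -5.4, "wy": 0, "wz": 0, "fingers": 9.4}, {"x": 0, "y": -0.1, "z": 0, "wx": -5.3, "wy": 0, "wz": 0, "fingers": 9.4}, {"x": 0, "y": 0, "z": -3.4, "wx": 0, "wy": 0, "wz": 0, "fingers": 9.4}, {"x": 0, "y": 0, "z": -3.4, "wx": 0, "wy": 0, "wz": 0, "fingers": 9.4}, {"x": 0, "y": 0, "z": -3.4, "wx": 0, "wy": 0, "wz": 0, "fingers": 9.4}, {"x": 0, "y": 0, "z": -3.4, "wx": 0, "wy": 0, "wz": 0, "fingers": 9.4}, {"x": 0, "y": 0, "z": -3.4, "wx": 0, "wy": 0, "wz": 0, "fingers": 9.4}, {"x": 0, "y": 0, "z": 0, "wx": 0, "wy": 0, "wz": 0, "fingers": 9.4}]}}

```text
time_s: 5.68
ee_pos: [0.495, -0.2636, 0.1317]
tool_rot: [-1.343, -1.345, -1.114]
force: [-0.1, -0.0, -1.1]
gripper_width: 0.0941
grip_force: 0.0
```

```bash
python3 - <<'E'
from h import *
from kin import *
s=readout.get_state();q=s['q'];print(s['time_s'],np.round(q,3),s['ee_pos']);print(np.round(cv2.Rodrigues(np.array(s['tool_rot']))[0],3))
x,F,el,w=fk(q,P);print('model',x.round(3),el.round(3),w.round(3))
for e in(-10,-5):
  for ph in(60,75,90):
    M=tool(np.radians(ph),np.radians(e),-1);qq=ik(np.array([.5,0,.046])+.019*M[:,2],M);print(e,ph,None if qq is None else qq.round(2))
M=tool(np.radians(90),np.radians(-10),1);qq=ik(np.array([.496,-.283,.05])+.019*M[:,2],M,[q]);print('g',qq)
save('scene','s2.png')
E
```

```text
5.6833 [-0.959  0.855  1.031  0.924  2.359 -0.689] [ 0.49501796 -0.26362954  0.1316711 ]
[[ 0.     1.    -0.002]
 [ 0.184  0.002  0.983]
 [ 0.983 -0.001 -0.184]]
model [ 0.495 -0.263  0.131] [ 0.241 -0.244  0.445] [ 0.496 -0.608  0.196]
-10 60 [-0.83  0.45  2.    1.22  1.62  2.22]
-10 75 [-0.76  0.56  1.8   1.08  1.78  2.25]
-10 90 [-0.67  0.67  1.61  0.97  1.93  2.26]
-5 60 [-0.84  0.53  1.99  1.26  1.68  2.16]
-5 75 [-0.77  0.62  1.79  1.12  1.83  2.22]
-5 90 [-0.68  0.72  1.59  1.01  1.98  2.24]
g [-0.96064153  0.97032288  1.02683751  0.85383669  2.295666   -0.79971599]
```

View pics/s2.png

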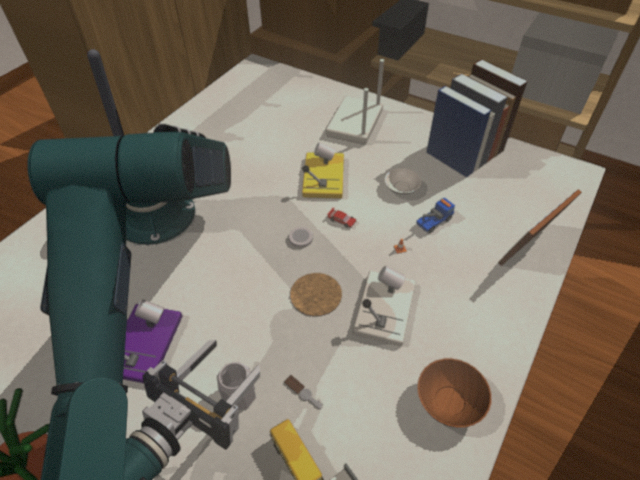

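The fingers straddle the tin at (233,383) and clear the bus. Descending and gripping.

{"method": "arm_command", "body": {"plan": [{"x": 0, "y": 0, "z": -2.2, "wx": 0, "wy": 0, "wz": 0, "fingers": 9.4}, {"x": 0, "y": 0, "z": -2.2, "wx": 0, "wy": 0, "wz": 0, "fingers": 9.4}, {"x": 0, "y": 0, "z": -2.1, "wx": 0, "wy": 0, "wz": 0, "fingers": 9.4}, {"x": 0, "y": 0, "z": -2.0, "wx": 0, "wy": 0, "wz": 0, "fingers": 9.4}, {"x": 0, "y": 0, "z": 0, "wx": 0, "wy": 0, "wz": 0, "fingers": 6}, {"x": 0, "y": 0, "z": 0, "wx": 0, "wy": 0, "wz": 0, "fingers": 5.5}, {"x": 0, "y": 0, "z": 0, "wx": 0, "wy": 0, "wz": 0, "fingers": 5.5}, {"x": 0, "y": 0, "z": 0, "wx": 0, "wy": 0, "wz": 0, "fingers": 5.5}, {"x": 0, "y": 0, "z": 0, "wx": 0, "wy": 0, "wz": 0, "fingers": 5.5}, {"x": 0, "y": 0, "z": 0, "wx": 0, "wy": 0, "wz": 0, "fingers": 5.5}, {"x": 0, "y": 0, "z": 0, "wx": 0, "wy": 0, "wz": 0, "fingers": 5.5}, {"x": 0, "y": 0, "z": 0, "wx": 0, "wy": 0, "wz": 0, "fingers": 5.5}]}}

```text
time_s: 6.73
ee_pos: [0.4958, -0.2661, 0.0528]
tool_rot: [-1.341, -1.352, -1.121]
force: [2.9, -1.8, 5.9]
gripper_width: 0.064
grip_force: 30.0
```

{"method": "arm_command", "body": {"plan": [{"x": 0, "y": 0, "z": 1.5, "wx": 0, "wy": 0, "wz": 0, "fingers": 5.5}, {"x": 0, "y": 0, "z": 3, "wx": 0, "wy": 0, "wz": 0, "fingers": 5.5}, {"x": 0, "y": 0, "z": 3.5, "wx": 0, "wy": 0, "wz": 0, "fingers": 5.5}, {"x": 0, "y": 0, "z": 3.5, "wx": 0, "wy": 0, "wz": 0, "fingers": 5.5}, {"x": 0, "y": 0, "z": 3.5, "wx": 0, "wy": 0, "wz": 0, "fingers": 5.5}, {"x": 0, "y": 0, "z": 3.5, "wx": 0, "wy": 0, "wz": 0, "fingers": 5.5}, {"x": 0, "y": 0, "z": 0, "wx": 0, "wy": 0, "wz": 0, "fingers": 5.5}, {"x": 0, "y": 0, "z": 0, "wx": 0, "wy": 0, "wz": 0, "fingers": 5.5}]}}

```text
time_s: 7.4
ee_pos: [0.4956, -0.2656, 0.238]
tool_rot: [-1.346, -1.356, -1.118]
force: [0.1, 0.1, -1.3]
gripper_width: 0.0642
grip_force: 30.0
```

```bash
python3 - <<'E'
from h import *
from kin import *
s=readout.get_state();q=s['q'];print(s['time_s'],np.round(q,3),s['ee_pos'],s['gripper_width']);print(np.round(cv2.Rodrigues(np.array(s['tool_rot']))[0],3))
E
```

```text
7.4 [-0.961  0.748  0.978  1.063  2.441 -0.505] [ 0.49555678 -0.26563275  0.23795828] 0.06424916395841174
[[-0.008  1.     0.001]
 [ 0.192  0.001  0.981]
 [ 0.981  0.008 -0.192]]
```

Tin is held. Now rolling 180° about the tool axis while carrying it to the coaster.

{"method": "arm_command", "body": {"plan": [{"x": 0, "y": 1, "z": 0, "wx": 0, "wy": 6.79, "wz": -1.33, "fingers": 5.5}, {"x": 0, "y": 1.1, "z": 0, "wx": 0, "wy": 6.79, "wz": -1.33, "fingers": 5.5}, {"x": 0, "y": 1.1, "z": 0, "wx": 0, "wy": 6.79, "wz": -1.33, "fingers": 5.5}, {"x": 0, "y": 1.1, "z": 0, "wx": 0, "wy": 6.79, "wz": -1.33, "fingers": 5.5}, {"x": 0, "y": 1.1, "z": 0, "wx": 0, "wy": 6.79, "wz": -1.33, "fingers": 5.5}, {"x": 0, "y": 1.1, "z": 0, "wx": 0, "wy": 6.79, "wz": -1.33, "fingers": 5.5}, {"x": 0, "y": 1.1, "z": 0, "wx": 0, "wy": 6.79, "wz": -1.33, "fingers": 5.5}, {"x": 0, "y": 1.1, "z": 0, "wx": 0, "wy": 6.79, "wz": -1.33, "fingers": 5.5}, {"x": 0, "y": 1.1, "z": 0, "wx": 0, "wy": 6.79, "wz": -1.33, "fingers": 5.5}, {"x": 0, "y": 1.1, "z": 0, "wx": 0, "wy": 6.79, "wz": -1.33, "fingers": 5.5}, {"x": 0, "y": 1.2, "z": 0, "wx": 0, "wy": 6.79, "wz": -1.33, "fingers": 5.5}, {"x": 0, "y": 1.2, "z": 0, "wx": 0, "wy": 6.79, "wz": -1.33, "fingers": 5.5}, {"x": 0, "y": 1.2, "z": 0, "wx": 0, "wy": 6.79, "wz": -1.33, "fingers": 5.5}, {"x": 0, "y": 1.2, "z": 0, "wx": 0, "wy": 6.79, "wz": -1.33, "fingers": 5.5}, {"x": 0, "y": 1.2, "z": 0, "wx": 0, "wy": 6.79, "wz": -1.33, "fingers": 5.5}, {"x": 0, "y": 1.2, "z": 0, "wx": 0, "wy": 6.79, "wz": -1.33, "fingers": 5.5}, {"x": 0, "y": 1.2, "z": 0, "wx": 0, "wy": 6.79, "wz": -1.33, "fingers": 5.5}, {"x": 0, "y": 1.2, "z": 0, "wx": 0, "wy": 6.79, "wz": -1.33, "fingers": 5.5}, {"x": 0, "y": 1.2, "z": 0, "wx": 0, "wy": 6.79, "wz": -1.33, "fingers": 5.5}, {"x": 0, "y": 1.2, "z": 0, "wx": 0, "wy": 6.79, "wz": -1.33, "fingers": 5.5}]}}

```text
time_s: 9.07
ee_pos: [0.4948, -0.0354, 0.2334]
tool_rot: [-1.647, 0.748, 0.609]
force: [0.8, 0.6, -1.6]
gripper_width: 0.0636
grip_force: 30.0
```

{"method": "arm_command", "body": {"plan": [{"x": 0.1, "y": 1.2, "z": 0, "wx": 0, "wy": 6.79, "wz": -1.33, "fingers": 5.5}, {"x": 0.1, "y": 1.2, "z": 0, "wx": 0, "wy": 6.79, "wz": -1.33, "fingers": 5.5}, {"x": 0.1, "y": 1.2, "z": 0, "wx": 0, "wy": 6.79, "wz": -1.33, "fingers": 5.5}, {"x": 0.1, "y": 1.2, "z": 0, "wx": 0, "wy": 6.79, "wz": -1.33, "fingers": 5.5}, {"x": 0.1, "y": 1.2, "z": 0, "wx": 0, "wy": 6.79, "wz": -1.33, "fingers": 5.5}, {"x": 0, "y": 0.6, "z": 0, "wx": 0, "wy": 6.79, "wz": -1.33, "fingers": 5.5}, {"x": 0, "y": 0, "z": 0, "wx": 5, "wy": 0, "wz": 0, "fingers": 5.5}, {"x": 0, "y": 0, "z": 0, "wx": 0, "wy": 0, "wz": 0, "fingers": 5.5}]}}

```text
time_s: 9.73
ee_pos: [0.4963, 0.0301, 0.227]
tool_rot: [-1.29, 1.284, 1.156]
force: [-1.5, 0.2, -2.8]
gripper_width: 0.0641
grip_force: 30.0
```

```bash
python3 - <<'E'
from h import *
from kin import *
s=readout.get_state();q=s['q'];M=cv2.Rodrigues(np.array(s['tool_rot']))[0];print(s['time_s'],np.round(q,3),s['ee_pos'],s['gripper_width']);print(np.round(M,3), 'grasp',s['ee_pos']-.019*M[:,2])
im=save('scene','s3.png');tips('scene',['tin','tin_mouth','coaster'])
E
```

```text
9.7333 [-0.666  0.403  1.601  1.144  2.11   2.548] [0.49634207 0.03007424 0.22696823] 0.06407971521289273
[[ 0.003 -1.    -0.001]
 [-0.106 -0.001  0.994]
 [-0.994 -0.003 -0.106]] grasp [0.49636179 0.01118168 0.22898588]
scene tin 0.93 [0.5   0.028 0.283]
scene tin_mouth 0.92 [0.499 0.    0.199]
scene coaster 0.62 [ 0.499 -0.001  0.   ]
scene coaster 0.45 [ 0.375  0.125 -0.001]
scene coaster 0.42 [ 0.634 -0.009  0.084]
```

View pics/s3.png

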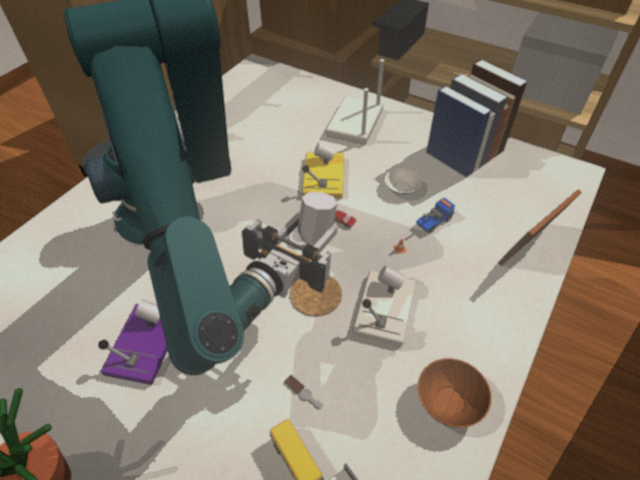

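The tin is inverted, leaning about 18° as expected, and is above the coaster. Lowering it.

{"method": "arm_command", "body": {"plan": [{"x": 0.3, "y": 0, "z": -3.2, "wx": 0, "wy": 0, "wz": 0, "fingers": 5.5}, {"x": 0, "y": 0, "z": -3.2, "wx": 0, "wy": 0, "wz": 0, "fingers": 5.5}, {"x": 0, "y": 0, "z": -3.2, "wx": 0, "wy": 0, "wz": 0, "fingers": 5.5}, {"x": 0, "y": 0, "z": -3.2, "wx": 0, "wy": 0, "wz": 0, "fingers": 5.5}, {"x": 0, "y": 0, "z": -3.0, "wx": 0, "wy": 0, "wz": 0, "fingers": 5.5}, {"x": 0, "y": 0, "z": -1, "wx": 0, "wy": 0, "wz": 0, "fingers": 5.5}, {"x": 0, "y": 0, "z": 0, "wx": 0, "wy": 0, "wz": 0, "fingers": 5.5}, {"x": 0, "y": 0, "z": 0, "wx": 0, "wy": 0, "wz": 0, "fingers": 5.5}]}}

```text
time_s: 10.6
ee_pos: [0.5014, 0.0285, 0.0641]
tool_rot: [-1.298, 1.28, 1.144]
force: [-0.5, -0.2, -1.5]
gripper_width: 0.0641
grip_force: 30.0
```

```bash
python3 - <<'E'
from h import *
from kin import *
s=readout.get_state();q=s['q'];M=cv2.Rodrigues(np.array(s['tool_rot']))[0];print(s['time_s'],np.round(q,3),s['ee_pos']);print(np.round(M,3), 'grasp',s['ee_pos']-.019*M[:,2],fk(q,P)[3],s['force'])
viewer.camera('scene');tips('scene',['tin','tin_mouth','coaster'])
E
```

```text
10.6 [-0.664  0.668  1.612  1.018  1.973  2.264] [0.50137042 0.02845073 0.06408371]
[[ 0.015 -1.     0.001]
 [-0.111 -0.001  0.994]
 [-0.994 -0.015 -0.111]] grasp [0.50135761 0.00956879 0.06619849] [ 0.50218363 -0.3203185   0.10210086] [-0.46114217 -0.21416647 -1.48346125]
scene tin 0.86 [0.503 0.026 0.115]
scene tin_mouth 0.84 [0.498 0.    0.036]
scene coaster 0.56 [0.5   0.001 0.001]
```

{"method": "arm_command", "body": {"plan": [{"x": 0, "y": 0, "z": -1.0, "wx": 0, "wy": 0, "wz": 0, "fingers": 5.5}, {"x": 0, "y": 0, "z": -0.8, "wx": 0, "wy": 0, "wz": 0, "fingers": 5.5}, {"x": 0, "y": 0, "z": -0.3, "wx": 0, "wy": 0, "wz": 0, "fingers": 5.5}, {"x": 0, "y": 0, "z": -0.2, "wx": 0, "wy": 0, "wz": 0, "fingers": 5.5}, {"x": 0, "y": 0, "z": 0, "wx": 0, "wy": 0, "wz": 0, "fingers": 5.5}]}}

```text
time_s: 11.22
ee_pos: [0.5005, 0.029, 0.0402]
tool_rot: [-1.296, 1.279, 1.146]
force: [-1.1, 0.8, 1.0]
gripper_width: 0.0638
grip_force: 30.0
```

Contact is felt. I'll press gently so the tin pivots level in the pads.

{"method": "arm_command", "body": {"plan": [{"x": 0, "y": 0, "z": -0.15, "wx": 0, "wy": 0, "wz": 0, "fingers": 5.5}, {"x": 0, "y": 0, "z": -0.15, "wx": 0, "wy": 0, "wz": 0, "fingers": 5.5}, {"x": 0, "y": 0, "z": -0.1, "wx": 0, "wy": 0, "wz": 0, "fingers": 5.5}]}}

```text
time_s: 11.47
ee_pos: [0.5004, 0.0287, 0.0397]
tool_rot: [-1.295, 1.272, 1.148]
force: [-3.8, -2.1, 11.5]
gripper_width: 0.0637
grip_force: 30.0
```

```bash
python3 - <<'E'
from h import *
viewer.camera('scene');tips('scene',['tin','tin_mouth']);print(readout.get_state()['force'])
E
```

```text
scene tin 0.66 [0.506 0.026 0.095]
scene tin_mouth 0.75 [0.501 0.001 0.009]
[-2.29513423 -1.06961677  9.59516675]
```

{"method": "arm_command", "body": {"plan": [{"x": 0, "y": 0, "z": 0.1, "wx": 0, "wy": 0, "wz": 0, "fingers": 6.6}, {"x": 0, "y": 0, "z": 0, "wx": 0, "wy": 0, "wz": 0, "fingers": 6.8}, {"x": 0, "y": 0, "z": 0, "wx": 0, "wy": 0, "wz": 0, "fingers": 7.4}, {"x": 0, "y": 0, "z": 0, "wx": 0, "wy": 0, "wz": 0, "fingers": 8.2}, {"x": 0, "y": 0, "z": 0, "wx": 0, "wy": 0, "wz": 0, "fingers": 9.4}, {"x": 0, "y": 0, "z": 0, "wx": 0, "wy": 0, "wz": 0, "fingers": 9.4}, {"x": 0, "y": 0, "z": 0, "wx": 0, "wy": 0, "wz": 0, "fingers": 9.4}, {"x": 0, "y": 0, "z": 0, "wx": 0, "wy": 0, "wz": 0, "fingers": 9.4}]}}

```text
time_s: 12.28
ee_pos: [0.5008, 0.0289, 0.037]
tool_rot: [-1.298, 1.281, 1.145]
force: [-0.2, -0.6, -0.1]
gripper_width: 0.094
grip_force: 0.0
```

```bash
python3 - <<'E'
from h import *
save('scene','s4.png');tips('scene',['tin','tin_mouth','coaster']);save('top','t4.png');tips('top',['tin','tin_mouth','coaster'])
E
```

```text
scene tin 0.74 [0.506 0.002 0.09 ]
scene tin_mouth 0.69 [ 0.499 -0.     0.008]
scene tin_mouth 0.63 [ 0.642  0.351 -0.   ]
scene coaster 0.81 [ 0.5   -0.002 -0.002]
top tin 0.7 [ 0.499 -0.001  0.09 ]
top tin 0.57 [ 0.669 -0.333 -0.002]
top tin_mouth 0.58 [0.499 0.002 0.008]
top coaster 0.57 [0.501 0.004 0.002]
```

View pics/s4.png

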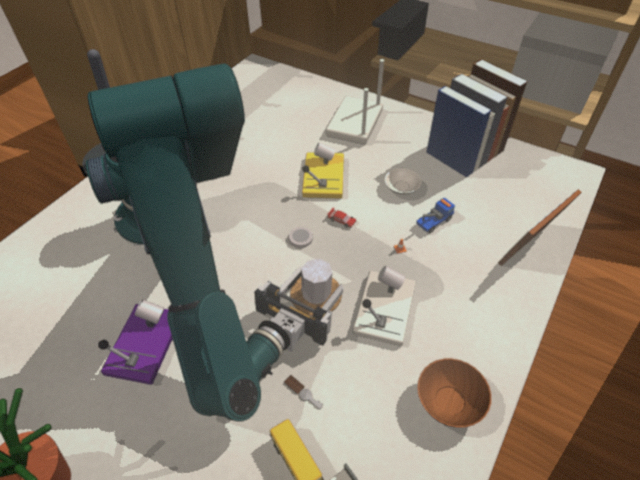

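The tin stands mouth-down on the coaster, with its base at about (0.50, 0.0, 0.09). Backing up and re-pointing the tool down over the car.

{"method": "arm_command", "body": {"plan": [{"x": 0, "y": 0, "z": 2, "wx": 0, "wy": 0, "wz": 0, "fingers": 9.4}, {"x": 0, "y": 0, "z": 3.5, "wx": 0, "wy": 0, "wz": 0, "fingers": 9.4}, {"x": 0, "y": 0, "z": 3.5, "wx": 0, "wy": 0, "wz": 0, "fingers": 9.4}, {"x": 0, "y": 0, "z": 3.5, "wx": 0, "wy": 0, "wz": 0, "fingers": 9.4}, {"x": 0, "y": 0, "z": 1, "wx": 0, "wy": -6.88, "wz": 0.76, "fingers": 9.4}, {"x": 0, "y": 0, "z": 1, "wx": 0, "wy": -6.88, "wz": 0.76, "fingers": 9.4}, {"x": 0, "y": 0, "z": 1, "wx": 0, "wy": -6.88, "wz": 0.76, "fingers": 9.4}, {"x": 0, "y": 0, "z": 1, "wx": 0, "wy": -6.88, "wz": 0.76, "fingers": 9.4}, {"x": 0, "y": 0, "z": 1, "wx": 0, "wy": -6.88, "wz": 0.76, "fingers": 9.4}, {"x": 0, "y": 0, "z": 1, "wx": 0, "wy": -6.88, "wz": 0.76, "fingers": 9.4}, {"x": 0, "y": 0, "z": 1, "wx": 0, "wy": -6.88, "wz": 0.76, "fingers": 9.4}, {"x": 0, "y": 0, "z": 1, "wx": 0, "wy": -6.88, "wz": 0.76, "fingers": 9.4}, {"x": 0, "y": 0, "z": 1, "wx": 0, "wy": -6.88, "wz": 0.76, "fingers": 9.4}, {"x": 0, "y": 0, "z": 1, "wx": 0, "wy": -6.88, "wz": 0.76, "fingers": 9.4}, {"x": 0, "y": 0, "z": 1, "wx": 0, "wy": -6.88, "wz": 0.76, "fingers": 9.4}, {"x": 0, "y": 0, "z": 1, "wx": 0, "wy": -6.88, "wz": 0.76, "fingers": 9.4}, {"x": 0, "y": 0, "z": 1, "wx": 0, "wy": -6.88, "wz": 0.76, "fingers": 9.4}]}}

```text
time_s: 14.1
ee_pos: [0.5006, 0.029, 0.2925]
tool_rot: [-1.68, -0.015, -0.015]
force: [0.1, -0.5, 0.6]
gripper_width: 0.0935
grip_force: 0.0
```

{"method": "arm_command", "body": {"plan": [{"x": -0.5, "y": 1.6, "z": 0, "wx": -7, "wy": 0, "wz": 0, "fingers": 9.4}, {"x": -0.5, "y": 1.6, "z": 0, "wx": -7, "wy": 0, "wz": 0, "fingers": 9.4}, {"x": -0.5, "y": 1.6, "z": 0, "wx": -7, "wy": 0, "wz": 0, "fingers": 9.4}, {"x": -0.5, "y": 1.6, "z": 0, "wx": -7, "wy": 0, "wz": 0, "fingers": 9.4}, {"x": -0.5, "y": 1.6, "z": 0, "wx": -7, "wy": 0, "wz": 0, "fingers": 9.4}, {"x": -0.5, "y": 1.6, "z": 0, "wx": -7, "wy": 0, "wz": 0, "fingers": 9.4}, {"x": -0.5, "y": 1.6, "z": 0, "wx": -7, "wy": 0, "wz": 0, "fingers": 9.4}, {"x": -0.5, "y": 1.6, "z": 0, "wx": -7, "wy": 0, "wz": 0, "fingers": 9.4}, {"x": -0.5, "y": 1.6, "z": 0, "wx": -7, "wy": 0, "wz": 0, "fingers": 9.4}, {"x": -0.5, "y": 1.6, "z": 0, "wx": -7, "wy": 0, "wz": 0, "fingers": 9.4}, {"x": -0.5, "y": 1.6, "z": 0, "wx": -7, "wy": 0, "wz": 0, "fingers": 9.4}, {"x": -0.5, "y": 1.6, "z": 0, "wx": -6, "wy": 0, "wz": 0, "fingers": 9.4}, {"x": 0, "y": 0, "z": 0, "wx": 0, "wy": 0, "wz": 0, "fingers": 9.4}]}}

```text
time_s: 15.18
ee_pos: [0.4379, 0.2283, 0.2924]
tool_rot: [-3.129, -0.042, -0.002]
force: [-0.2, -0.6, -1.2]
gripper_width: 0.0943
grip_force: 0.0
```

```bash
python3 - <<'E'
from h import *
s=readout.get_state();q=s['q'];M=cv2.Rodrigues(np.array(s['tool_rot']))[0];print(s['time_s'],np.round(q,3),s['ee_pos']);print(np.round(M,3))
save('wrist','w5.png');tips('wrist',['car','tin','tin_mouth'])
d=finder.trace('car','wrist')[0];m=np.array(d['mask']).astype(np.uint8);print(d['conf'],m.sum())
c=max(cv2.findContours(m,0,1)[0],key=cv2.contourArea);r=cv2.boxPoints(cv2.minAreaRect(c))
print(r.round(0).tolist(),[ray('wrist',*p,.01).round(3).tolist() for p in r])
save('scene','s5.png');tips('scene',['tin','car'])
E
```

```text
15.1833 [ 0.357 -0.044  1.334  0.012  1.846  1.904] [0.43792301 0.22825573 0.29244464]
[[ 1.     0.027  0.001]
 [ 0.027 -1.     0.013]
 [ 0.002 -0.013 -1.   ]]
wrist car 0.93 [0.434 0.231 0.002]
wrist tin 0.66 [ 0.504 -0.009  0.09 ]
wrist tin_mouth 0.97 [ 0.5   -0.01   0.006]
0.77 1531
[[304.0, 178.0], [331.0, 178.0], [331.0, 237.0], [304.0, 237.0]] [[0.472, 0.244, 0.01], [0.473, 0.211, 0.01], [0.399, 0.21, 0.01], [0.399, 0.244, 0.01]]
scene tin 0.7 [0.501 0.001 0.088]
scene car 0.73 [0.431 0.234 0.005]
```

View pics/w5.png

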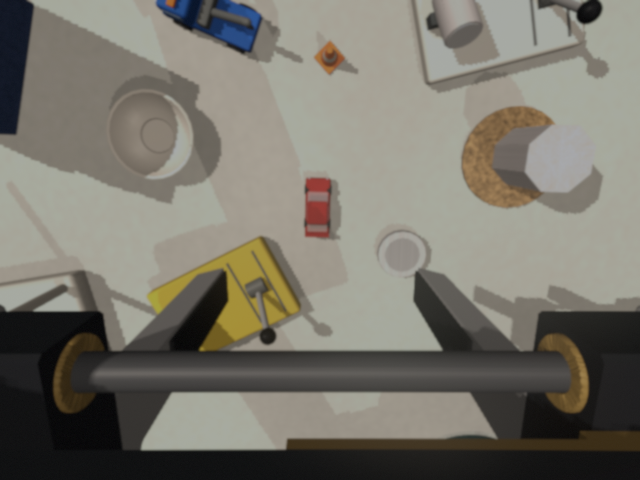

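The car is at pixels (304–331, 178–237), lined up with the tool; its centre is about (0.434, 0.230). Descending.

{"method": "arm_command", "body": {"plan": [{"x": -0.4, "y": 0.2, "z": -3.5, "wx": 0, "wy": 0, "wz": 0, "fingers": 7}, {"x": 0, "y": 0, "z": -4, "wx": 0, "wy": 0, "wz": 0, "fingers": 7}, {"x": 0, "y": 0, "z": -4, "wx": 0, "wy": 0, "wz": 0, "fingers": 7}, {"x": 0, "y": 0, "z": -4, "wx": 0, "wy": 0, "wz": 0, "fingers": 7}, {"x": 0, "y": 0, "z": -4, "wx": 0, "wy": 0, "wz": 0, "fingers": 7}, {"x": 0, "y": 0, "z": -4, "wx": 0, "wy": 0, "wz": 0, "fingers": 7}, {"x": 0, "y": 0, "z": -3, "wx": 0, "wy": 0, "wz": 0, "fingers": 7}, {"x": 0, "y": 0, "z": -1.5, "wx": 0, "wy": 0, "wz": 0, "fingers": 7}, {"x": 0, "y": 0, "z": 0, "wx": 0, "wy": 0, "wz": 0, "fingers": 7}]}}

```text
time_s: 16.33
ee_pos: [0.4335, 0.2201, 0.0073]
tool_rot: [-3.132, -0.016, 0.012]
force: [0.5, -0.6, -0.4]
gripper_width: 0.0701
grip_force: 0.0
```

```bash
python3 - <<'E'
from h import *
s=readout.get_state();print(s['ee_pos'],s['force'])
save('scene','s6.png');tips('scene',['car'])
viewer.camera('wrist');tips('wrist',['car'])
E
```

```text
[0.43349931 0.22006101 0.00734154] [ 0.50127915 -0.61557765 -0.3806738 ]
scene car 0.55 [0.431 0.234 0.003]
wrist car 0.95 [0.435 0.235 0.002]
```

{"method": "arm_command", "body": {"plan": [{"x": 0, "y": 0.6, "z": -0.2, "wx": 0, "wy": 0, "wz": 0, "fingers": 7}, {"x": 0, "y": 0.6, "z": -0.2, "wx": 0, "wy": 0, "wz": 0, "fingers": 7}, {"x": 0, "y": 0, "z": 0, "wx": 0, "wy": 0, "wz": 0, "fingers": 4}, {"x": 0, "y": 0, "z": 0, "wx": 0, "wy": 0, "wz": 0, "fingers": 2.4}, {"x": 0, "y": 0, "z": 0, "wx": 0, "wy": 0, "wz": 0, "fingers": 2.4}, {"x": 0, "y": 0, "z": 0, "wx": 0, "wy": 0, "wz": 0, "fingers": 2.4}, {"x": 0, "y": 0, "z": 0, "wx": 0, "wy": 0, "wz": 0, "fingers": 2.4}, {"x": 0, "y": 0, "z": 0, "wx": 0, "wy": 0, "wz": 0, "fingers": 2.4}, {"x": 0, "y": 0, "z": 0, "wx": 0, "wy": 0, "wz": 0, "fingers": 2.4}]}}

```text
time_s: 17.28
ee_pos: [0.4368, 0.2349, 0.0081]
tool_rot: [-3.129, -0.02, -0.003]
force: [-0.4, -0.1, -0.6]
gripper_width: 0.0304
grip_force: 30.0
```

{"method": "arm_command", "body": {"plan": [{"x": 0, "y": 0, "z": 2, "wx": 0, "wy": 0, "wz": 0, "fingers": 2.4}, {"x": 0, "y": 0, "z": 4, "wx": 0, "wy": 0, "wz": 0, "fingers": 2.4}, {"x": 0, "y": 0, "z": 4, "wx": 0, "wy": 0, "wz": 0, "fingers": 2.4}, {"x": 0, "y": 0, "z": 4, "wx": 0, "wy": 0, "wz": 0, "fingers": 2.4}, {"x": 0, "y": 0, "z": 3, "wx": 0, "wy": 0, "wz": 0, "fingers": 2.4}, {"x": 0.6, "y": -2.2, "z": 0, "wx": 0, "wy": 0, "wz": 0, "fingers": 2.4}, {"x": 0.6, "y": -2.4, "z": 0, "wx": 0, "wy": 0, "wz": 0, "fingers": 2.4}, {"x": 0.7, "y": -2.4, "z": 0, "wx": 0, "wy": 0, "wz": 0, "fingers": 2.4}, {"x": 0.7, "y": -2.4, "z": 0, "wx": 0, "wy": 0, "wz": 0, "fingers": 2.4}, {"x": 0.7, "y": -2.4, "z": 0, "wx": 0, "wy": 0, "wz": 0, "fingers": 2.4}, {"x": 0.7, "y": -2.4, "z": 0, "wx": 0, "wy": 0, "wz": 0, "fingers": 2.4}, {"x": 0.7, "y": -2.4, "z": 0, "wx": 0, "wy": 0, "wz": 0, "fingers": 2.4}, {"x": 0.7, "y": -2.4, "z": 0, "wx": 0, "wy": 0, "wz": 0, "fingers": 2.4}, {"x": 0.6, "y": -2.4, "z": 0, "wx": 0, "wy": 0, "wz": 0, "fingers": 2.4}, {"x": 0.4, "y": -2.0, "z": 0, "wx": 0, "wy": 0, "wz": 0, "fingers": 2.4}, {"x": 0, "y": 0, "z": 0, "wx": 0, "wy": 0, "wz": 0, "fingers": 2.4}]}}

```text
time_s: 18.62
ee_pos: [0.5012, -0.0025, 0.1776]
tool_rot: [-3.131, -0.013, -0.002]
force: [0.5, -0.5, -0.9]
gripper_width: 0.0298
grip_force: 30.0
```

```bash
python3 - <<'E'
from h import *
s=readout.get_state();M=cv2.Rodrigues(np.array(s['tool_rot']))[0];print(s['time_s'],s['ee_pos'],s['q']);print(M.round(3))
a=save('scene','s7.png');tips('scene',['car','tin','tin_mouth'])
b=save('wrist','w7.png');tips('wrist',['car','tin'])
viewer.camera('top');tips('top',['car','tin'])
u,v=proj('scene',[[.5,0,.15]])[0].astype(int)
cv2.imwrite('pics/s7c.png',np.hstack([cv2.resize(a[v-75:v+75,u-75:u+75],(400,400)),cv2.resize(b[100:460,140:500],(400,400))])[:,:,::-1])
E
```

```text
18.6167 [ 0.50120068 -0.00250749  0.17761316] [-0.12575962 -0.01545343  1.53173729  0.01078849  1.62544511  1.43700481]
[[ 1.     0.009  0.001]
 [ 0.009 -1.     0.011]
 [ 0.001 -0.011 -1.   ]]
scene car 0.51 [ 0.497 -0.006  0.172]
scene tin 0.86 [ 0.503 -0.002  0.088]
scene tin 0.26 [ 0.648  0.047 -0.   ]
scene tin_mouth 0.79 [0.497 0.001 0.004]
wrist car 0.91 [0.5   0.001 0.17 ]
top car 0.48 [0.494 0.001 0.175]
top tin 0.63 [ 0.496 -0.     0.092]
top tin 0.48 [ 0.669 -0.33  -0.   ]
```

View pics/s7c.png

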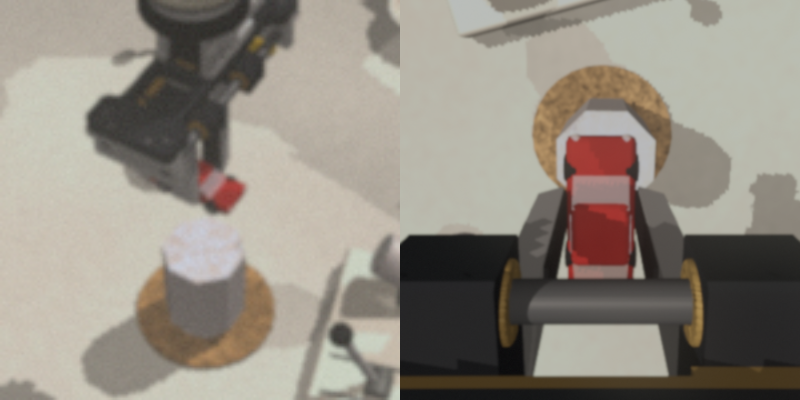

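The car is held level and centred over the tin. Lowering.

{"method": "arm_command", "body": {"plan": [{"x": 0.1, "y": 0, "z": -2, "wx": 0, "wy": 0, "wz": 0, "fingers": 2.4}, {"x": 0.1, "y": 0, "z": -2, "wx": 0, "wy": 0, "wz": 0, "fingers": 2.4}, {"x": 0, "y": 0, "z": -2, "wx": 0, "wy": 0, "wz": 0, "fingers": 2.4}, {"x": 0, "y": 0, "z": -0.8, "wx": 0, "wy": 0, "wz": 0, "fingers": 2.4}, {"x": 0, "y": 0, "z": 0, "wx": 0, "wy": 0, "wz": 0, "fingers": 2.4}]}}

```text
time_s: 19.53
ee_pos: [0.501, 0.0013, 0.1075]
tool_rot: [-3.128, -0.021, 0.005]
force: [0.4, 0.3, -0.0]
gripper_width: 0.03
grip_force: 30.0
```

```bash
python3 - <<'E'
from h import *
viewer.camera('scene');tips('scene',['car','tin'])
viewer.camera('top');tips('top',['car','tin'])
viewer.camera('wrist');tips('wrist',['car','tin'])
E
```

```text
scene car 0.61 [ 0.634 -0.009  0.084]
scene car 0.56 [0.492 0.001 0.1  ]
scene tin 0.85 [ 0.503 -0.002  0.09 ]
top car 0.68 [ 0.499 -0.002  0.109]
top tin 0.63 [ 0.495 -0.     0.091]
wrist car 0.76 [0.503 0.001 0.104]
```

Alignment is within a few mm. Lowering the last 7 mm until contact.

{"method": "arm_command", "body": {"plan": [{"x": 0, "y": 0, "z": -0.3, "wx": 0, "wy": 0, "wz": 0, "fingers": 2.4}, {"x": 0, "y": 0, "z": -0.2, "wx": 0, "wy": 0, "wz": 0, "fingers": 2.4}, {"x": 0, "y": 0, "z": -0.1, "wx": 0, "wy": 0, "wz": 0, "fingers": 2.4}, {"x": 0, "y": 0, "z": 0, "wx": 0, "wy": 0, "wz": 0, "fingers": 2.4}]}}

```text
time_s: 20.32
ee_pos: [0.5025, 0.0009, 0.1035]
tool_rot: [-3.129, -0.02, -0.001]
force: [0.2, -0.0, -0.1]
gripper_width: 0.0303
grip_force: 30.0
```

{"method": "arm_command", "body": {"plan": [{"x": 0, "y": 0, "z": -0.1, "wx": 0, "wy": 0, "wz": 0, "fingers": 2.4}, {"x": 0, "y": 0, "z": -0.1, "wx": 0, "wy": 0, "wz": 0, "fingers": 2.4}, {"x": 0, "y": 0, "z": -0.1, "wx": 0, "wy": 0, "wz": 0, "fingers": 2.4}, {"x": 0, "y": 0, "z": 0, "wx": 0, "wy": 0, "wz": 0, "fingers": 2.4}]}}

```text
time_s: 20.65
ee_pos: [0.5027, 0.0009, 0.1008]
tool_rot: [-3.129, -0.021, -0.002]
force: [0.2, -0.8, -0.3]
gripper_width: 0.0306
grip_force: 30.0
```

{"method": "arm_command", "body": {"plan": [{"x": 0, "y": 0, "z": -0.1, "wx": 0, "wy": 0, "wz": 0, "fingers": 2.4}, {"x": 0, "y": 0, "z": 0, "wx": 0, "wy": 0, "wz": 0, "fingers": 2.4}]}}

```text
time_s: 20.82
ee_pos: [0.5029, 0.0009, 0.1001]
tool_rot: [-3.129, -0.021, -0.003]
force: [0.3, 0.3, -0.3]
gripper_width: 0.0303
grip_force: 30.0
```

{"method": "arm_command", "body": {"plan": [{"x": 0, "y": 0, "z": -0.1, "wx": 0, "wy": 0, "wz": 0, "fingers": 2.4}, {"x": 0, "y": 0, "z": -0.05, "wx": 0, "wy": 0, "wz": 0, "fingers": 2.4}, {"x": 0, "y": 0, "z": 0, "wx": 0, "wy": 0, "wz": 0, "fingers": 2.4}]}}

```text
time_s: 21.07
ee_pos: [0.5033, 0.0009, 0.1]
tool_rot: [-3.129, -0.021, -0.005]
force: [-1.4, -0.0, 3.8]
gripper_width: 0.0308
grip_force: 30.0
```

Contact. Releasing and lifting straight up.

{"method": "arm_command", "body": {"plan": [{"x": 0, "y": 0, "z": 0, "wx": 0, "wy": 0, "wz": 0, "fingers": 3.4}, {"x": 0, "y": 0, "z": 0, "wx": 0, "wy": 0, "wz": 0, "fingers": 4.2}, {"x": 0, "y": 0, "z": 0, "wx": 0, "wy": 0, "wz": 0, "fingers": 5.5}, {"x": 0, "y": 0, "z": 0, "wx": 0, "wy": 0, "wz": 0, "fingers": 6}, {"x": 0, "y": 0, "z": 0, "wx": 0, "wy": 0, "wz": 0, "fingers": 6}, {"x": 0, "y": 0, "z": 1, "wx": 0, "wy": 0, "wz": 0, "fingers": 6}, {"x": 0, "y": 0, "z": 2, "wx": 0, "wy": 0, "wz": 0, "fingers": 6}, {"x": 0, "y": 0, "z": 3, "wx": 0, "wy": 0, "wz": 0, "fingers": 6}, {"x": 0, "y": 0, "z": 4, "wx": 0, "wy": 0, "wz": 0, "fingers": 6}, {"x": 0, "y": 0, "z": 0, "wx": 0, "wy": 0, "wz": 0, "fingers": 6}]}}

```text
time_s: 21.9
ee_pos: [0.5068, 0.0005, 0.2081]
tool_rot: [-3.131, -0.021, -0.027]
force: [0.3, 0.8, 1.0]
gripper_width: 0.0601
grip_force: 0.0
```

```bash
python3 - <<'E'
from h import *
a=save('scene','s8.png');tips('scene',['car','tin','dimmer_tip','dimmer_pivot'])
viewer.camera('top');tips('top',['car','tin','dimmer_tip','dimmer_pivot'])
b=save('wrist','w8.png');tips('wrist',['car','tin','lamp','dimmer_tip','dimmer_pivot'])
s=readout.get_state();print(s['ee_pos'],s['q'])
u,v=proj('scene',[[.55,0,.08]])[0].astype(int)
cv2.imwrite('pics/s8c.png',np.hstack([cv2.resize(a[v-75:v+75,u-75:u+75],(400,400)),cv2.resize(b[0:400,120:520],(400,400))])[:,:,::-1])
E
```

```text
scene car 0.98 [0.496 0.002 0.094]
scene tin 0.96 [ 0.505 -0.     0.089]
scene tin 0.34 [0.5   0.001 0.001]
scene dimmer_tip 0.63 [ 0.632 -0.01   0.081]
scene dimmer_tip 0.63 [ 0.227 -0.361  0.073]
scene dimmer_pivot 0.9 [ 0.663 -0.005  0.022]
scene dimmer_pivot 0.69 [ 0.272 -0.352  0.02 ]
scene dimmer_pivot 0.42 [ 0.666 -0.336  0.001]
top car 0.5 [0.502 0.002 0.094]
top tin 0.71 [0.497 0.    0.096]
top dimmer_tip 0.63 [ 0.23  -0.361  0.077]
top dimmer_tip 0.47 [0.293 0.287 0.072]
top dimmer_tip 0.41 [ 0.601 -0.212  0.001]
top dimmer_pivot 0.96 [ 0.267 -0.343  0.019]
top dimmer_pivot 0.62 [0.326 0.314 0.021]
wrist car 0.6 [0.502 0.001 0.093]
wrist lamp 0.64 [0.656 0.048 0.003]
wrist dimmer_tip 0.76 [ 0.63  -0.008  0.082]
wrist dimmer_pivot 0.61 [0.666 0.    0.022]
[0.50282451 0.00089077 0.19852309] [-0.11991447 -0.01799101  1.49292164  0.01270961  1.66653851  1.43890092]
```

View pics/s8c.png

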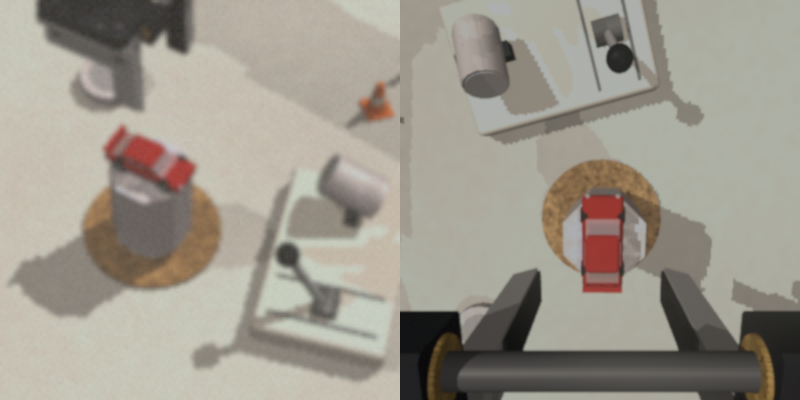

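The car sits level and centred on the tin. Next I'll straddle the white lamp's lever along its swing direction and close on the ball at the upright position.

{"method": "arm_command", "body": {"plan": [{"x": 0, "y": 0, "z": 2, "wx": 0, "wy": 0, "wz": 7, "fingers": 9.4}, {"x": 1.1, "y": 0, "z": 0, "wx": 0, "wy": 0, "wz": 7, "fingers": 9.4}, {"x": 1.1, "y": 0, "z": 0, "wx": 0, "wy": 0, "wz": 7, "fingers": 9.4}, {"x": 1.1, "y": 0, "z": 0, "wx": 0, "wy": 0, "wz": 7, "fingers": 9.4}, {"x": 1.1, "y": 0, "z": 0, "wx": 0, "wy": 0, "wz": 7, "fingers": 9.4}, {"x": 1.1, "y": 0, "z": 0, "wx": 0, "wy": 0, "wz": 7, "fingers": 9.4}, {"x": 1.1, "y": 0, "z": 0, "wx": 0, "wy": 0, "wz": 7, "fingers": 9.4}, {"x": 1.1, "y": 0, "z": 0, "wx": 0, "wy": 0, "wz": 7, "fingers": 9.4}, {"x": 1.1, "y": 0, "z": 0, "wx": 0, "wy": 0, "wz": 7, "fingers": 9.4}, {"x": 1.1, "y": 0, "z": 0, "wx": 0, "wy": 0, "wz": 7, "fingers": 9.4}, {"x": 1.1, "y": -0.1, "z": 0, "wx": 0, "wy": 0, "wz": 7, "fingers": 9.4}, {"x": 1.1, "y": -0.1, "z": 0, "wx": 0, "wy": 0, "wz": 7, "fingers": 9.4}, {"x": 1.1, "y": -0.1, "z": 0, "wx": 0, "wy": 0, "wz": 7, "fingers": 9.4}, {"x": 1.1, "y": -0.1, "z": 0, "wx": 0, "wy": 0, "wz": 7, "fingers": 9.4}, {"x": 0.6, "y": -0.1, "z": 0, "wx": 0, "wy": 0, "wz": 7, "fingers": 9.4}, {"x": 0, "y": 0, "z": 0, "wx": 0, "wy": 0, "wz": 0, "fingers": 9.4}]}}

```text
time_s: 24.03
ee_pos: [0.6527, -0.0043, 0.2177]
tool_rot: [-1.888, -2.499, 0.014]
force: [-1.3, 1.1, -0.0]
gripper_width: 0.0942
grip_force: 0.0
```

```bash
python3 - <<'E'
from h import *
viewer.camera('wrist');tips('wrist',['lamp','dimmer_tip','dimmer_pivot'])
s=readout.get_state();M=cv2.Rodrigues(np.array(s['tool_rot']))[0];print(s['time_s'],s['ee_pos'],s['q']);print(M.round(3))
E
```

```text
wrist dimmer_tip 0.66 [ 0.63  -0.012  0.084]
wrist dimmer_pivot 0.93 [ 0.667 -0.     0.028]
24.2333 [ 0.65150772 -0.00405927  0.21871135] [-0.09175764  0.32586     1.06309186 -0.00274749  1.76509436 -0.36501137]
[[-0.269  0.963 -0.013]
 [ 0.963  0.269 -0.002]
 [ 0.002 -0.013 -1.   ]]
```

{"method": "arm_command", "body": {"plan": [{"x": 0, "y": 0, "z": -3, "wx": 0, "wy": 0, "wz": 0, "fingers": 9.4}, {"x": 0, "y": 0, "z": -3, "wx": 0, "wy": 0, "wz": 0, "fingers": 9.4}, {"x": 0, "y": 0, "z": -3, "wx": 0, "wy": 0, "wz": 0, "fingers": 9.4}, {"x": 0, "y": 0, "z": -2, "wx": 0, "wy": 0, "wz": 0, "fingers": 9.4}, {"x": 0, "y": 0, "z": 0, "wx": 0, "wy": 0, "wz": 0, "fingers": 9.4}]}}

```text
time_s: 24.65
ee_pos: [0.6478, -0.0037, 0.1024]
tool_rot: [-1.887, -2.489, 0.023]
force: [-1.0, 0.7, -1.0]
gripper_width: 0.0937
grip_force: 0.0
```

{"method": "arm_command", "body": {"plan": [{"x": 0, "y": 0, "z": -1.5, "wx": 0, "wy": 0, "wz": 0, "fingers": 9.4}, {"x": 0, "y": 0, "z": -1.4, "wx": 0, "wy": 0, "wz": 0, "fingers": 9.4}, {"x": 0, "y": 0, "z": 0, "wx": 0, "wy": 0, "wz": 0, "fingers": 9.4}, {"x": 0.4, "y": 0.1, "z": 0, "wx": 0, "wy": 0, "wz": 0, "fingers": 8}, {"x": 0.4, "y": 0.1, "z": 0, "wx": 0, "wy": 0, "wz": 0, "fingers": 7}, {"x": 0.4, "y": 0.1, "z": 0, "wx": 0, "wy": 0, "wz": 0, "fingers": 6}, {"x": 0.4, "y": 0, "z": 0, "wx": 0, "wy": 0, "wz": 0, "fingers": 5}, {"x": 0, "y": 0, "z": 0, "wx": 0, "wy": 0, "wz": 0, "fingers": 4}, {"x": 0, "y": 0, "z": 0, "wx": 0, "wy": 0, "wz": 0, "fingers": 3}, {"x": 0, "y": 0, "z": 0, "wx": 0, "wy": 0, "wz": 0, "fingers": 2.3}, {"x": 0, "y": 0, "z": 0, "wx": 0, "wy": 0, "wz": 0, "fingers": 2.3}, {"x": 0, "y": 0, "z": 0, "wx": 0, "wy": 0, "wz": 0, "fingers": 2.3}, {"x": 0, "y": 0, "z": 0, "wx": 0, "wy": 0, "wz": 0, "fingers": 2.3}]}}

```text
time_s: 25.73
ee_pos: [0.6678, -0.0011, 0.0795]
tool_rot: [-1.891, -2.498, 0.014]
force: [-0.3, 0.1, 1.4]
gripper_width: 0.0306
grip_force: 0.7
```

```bash
python3 - <<'E'
from h import *
viewer.camera('scene');tips('scene',['dimmer_tip','dimmer_pivot','lamp','car','tin'])
viewer.camera('wrist');tips('wrist',['dimmer_tip','dimmer_pivot'])
print(readout.get_state()['ee_pos'])
E
```

```text
scene dimmer_tip 0.62 [0.661 0.001 0.091]
scene dimmer_tip 0.46 [ 0.225 -0.365  0.074]
scene dimmer_pivot 0.88 [ 0.666 -0.003  0.022]
scene dimmer_pivot 0.88 [0.331 0.307 0.021]
scene dimmer_pivot 0.83 [ 0.274 -0.354  0.018]
scene lamp 0.91 [ 0.306  0.351 -0.004]
scene lamp 0.88 [ 0.65   0.047 -0.002]
scene lamp 0.75 [ 0.256 -0.302 -0.001]
scene car 0.72 [ 0.499 -0.001  0.094]
scene tin 0.58 [ 0.504 -0.003  0.092]
wrist dimmer_tip 0.78 [ 0.668 -0.001  0.093]
wrist dimmer_pivot 0.77 [ 0.667 -0.003  0.024]
[ 0.66784933 -0.00103178  0.07953432]
```

{"method": "arm_command", "body": {"plan": [{"x": -0.1, "y": 0, "z": 0, "wx": 0, "wy": 0, "wz": 0, "fingers": 2.2}, {"x": -0.1, "y": 0, "z": 0, "wx": 0, "wy": 0, "wz": 0, "fingers": 2.2}, {"x": 0, "y": 0, "z": 0, "wx": 0, "wy": 0, "wz": 0, "fingers": 2.2}, {"x": 0, "y": 0, "z": 0, "wx": 0, "wy": 0, "wz": 0, "fingers": 2.2}, {"x": 0, "y": 0, "z": 0, "wx": 0, "wy": 0, "wz": 0, "fingers": 2.2}, {"x": 0, "y": 0, "z": 0, "wx": 0, "wy": 0, "wz": 0, "fingers": 2.2}]}}

```text
time_s: 26.68
ee_pos: [0.6659, -0.0011, 0.0796]
tool_rot: [-1.891, -2.498, 0.014]
force: [0.9, 0.6, -0.6]
gripper_width: 0.0218
grip_force: 0.0
```

```bash
python3 - <<'E'
from h import *
viewer.camera('scene');tips('scene',['dimmer_tip','dimmer_pivot'])
viewer.camera('wrist');tips('wrist',['dimmer_tip','dimmer_pivot'])
print(readout.get_state()['ee_pos'],readout.get_state()['gripper_width'])
E
```

```text
scene dimmer_tip 0.72 [ 0.229 -0.362  0.076]
scene dimmer_tip 0.7 [0.64  0.351 0.002]
scene dimmer_tip 0.64 [ 0.666 -0.002  0.093]
scene dimmer_pivot 0.88 [ 0.667 -0.006  0.02 ]
scene dimmer_pivot 0.83 [0.331 0.307 0.021]
scene dimmer_pivot 0.76 [ 0.271 -0.352  0.019]
wrist dimmer_pivot 0.73 [ 0.668 -0.002  0.023]
[ 0.66583989 -0.00113625  0.07956404] 0.02249870253998913
```

{"method": "arm_command", "body": {"plan": [{"x": 0, "y": 0, "z": 0, "wx": 0, "wy": 0, "wz": 0, "fingers": 4}, {"x": 0, "y": 0, "z": 0, "wx": 0, "wy": 0, "wz": 0, "fingers": 6}, {"x": 0, "y": 0, "z": 0, "wx": 0, "wy": 0, "wz": 0, "fingers": 6}, {"x": 0, "y": 0, "z": 0, "wx": 0, "wy": 0, "wz": 0, "fingers": 6}, {"x": 0, "y": 0, "z": 2, "wx": 0, "wy": 0, "wz": 0, "fingers": 6}, {"x": 0, "y": 0, "z": 3, "wx": 0, "wy": 0, "wz": 0, "fingers": 6}, {"x": 0, "y": 0, "z": 4, "wx": 0, "wy": 0, "wz": 0, "fingers": 6}, {"x": 0, "y": 0, "z": 4, "wx": 0, "wy": 0, "wz": 0, "fingers": 6}, {"x": 0, "y": 0, "z": 0, "wx": 0, "wy": 0, "wz": 0, "fingers": 6}, {"x": 0, "y": 0, "z": 0, "wx": 0, "wy": 0, "wz": 0, "fingers": 6}]}}

```text
time_s: 27.82
ee_pos: [0.6677, -0.0012, 0.2145]
tool_rot: [-1.895, -2.504, 0.006]
force: [-0.3, -0.5, -0.6]
gripper_width: 0.0598
grip_force: 0.0
```

```bash
python3 - <<'E'
from h import *
for c in('scene','wrist','top'):
    viewer.camera(c);tips(c,['dimmer_tip','dimmer_pivot','car','tin']+(['tow_truck','bus','tin_lid','cone','key','dish'] if c=='scene' else []))
print(readout.get_state()['time_s'],readout.get_state()['ee_pos'])
E
```

```text
scene dimmer_tip 0.65 [0.29  0.287 0.072]
scene dimmer_tip 0.59 [ 0.665 -0.001  0.092]
scene dimmer_tip 0.46 [ 0.227 -0.365  0.073]
scene dimmer_pivot 0.84 [ 0.27  -0.35   0.021]
scene dimmer_pivot 0.79 [0.333 0.306 0.022]
scene dimmer_pivot 0.72 [ 0.669 -0.005  0.024]
scene car 0.95 [ 0.496 -0.     0.096]
scene tin 0.94 [ 0.502 -0.002  0.089]
scene tow_truck 0.75 [0.644 0.352 0.002]
scene bus 0.68 [ 0.664 -0.337  0.004]
scene tin_lid 0.38 [ 0.663 -0.002  0.092]
scene cone 0.73 [ 0.602 -0.218 -0.002]
scene cone 0.55 [ 0.604  0.226 -0.001]
scene key 0.69 [ 0.601 -0.214 -0.005]
wrist dimmer_tip 0.74 [0.664 0.    0.094]
wrist dimmer_pivot 0.75 [ 0.669 -0.004  0.026]
wrist car 0.84 [0.499 0.001 0.092]
top dimmer_tip 0.42 [ 0.229 -0.363  0.076]
top dimmer_pivot 0.97 [0.331 0.313 0.021]
top dimmer_pivot 0.68 [ 0.267 -0.346  0.022]
28.8667 [ 0.66585098 -0.00113277  0.20968084]
```

```bash
python3 -c "
from rig import order
print(order.sign_off())"
```

```text
the job is handed in; nothing more can be done
None
```

I handed the job in at about 29 s of the 72 s limit. By the last camera checks, the tin stands mouth-down on the coaster, the car sits centred on its base, and the white lamp's lever is upright; the toys and things it re-found had not moved, though the tin lid and dish were not picked up in that check. The sign-off gave no verdict.

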